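# Load the lock tester: tap taper locks home, gate the key sleds, start

## Task

Load the lock tester: press or tap every black lock from the grey tray firmly down into a socket of the blue block until its flange is home on the block, one lock to a socket, and slide every orange key sled into the aluminium track past its red spring gate so that the gate shuts behind them. When everything is loaded and let go, press the green start button. Leave the brass ring and the coin rejector where they are.

Things in the scene. Friction and masses are not known exactly. Their poses are not given: they have to be found in the camera images.
- lock1 (a point): black lock, round, 108 mm tall: upright head 38 mm in diameter, 45 mm tall; under it a flange 54 mm across, 8 mm thick; then a bare metal tapered shank 55 mm long, 32 mm across at the flange, 20 at the tip. 0.3 kg. Stands shank down in a hole of the grey tray, flange on its top. The point is the head's centre, 30.5 mm above the flange's underside, 22.5 below the top. May be absent.
- lock2 (a point): black lock, round, 108 mm tall: upright head 38 mm in diameter, 45 mm tall; under it a flange 54 mm across, 8 mm thick; then a bare metal tapered shank 55 mm long, 32 mm across at the flange, 20 at the tip. 0.3 kg. Stands shank down in a hole of the grey tray, flange on its top. The point is the head's centre, 30.5 mm above the flange's underside, 22.5 below the top. May be absent.
- lock3 (a point): black lock, round, 108 mm tall: upright head 38 mm in diameter, 45 mm tall; under it a flange 54 mm across, 8 mm thick; then a bare metal tapered shank 55 mm long, 32 mm across at the flange, 20 at the tip. 0.3 kg. Stands shank down in a hole of the grey tray, flange on its top. The point is the head's centre, 30.5 mm above the flange's underside, 22.5 below the top. May be absent.
- key1 (a point): orange plastic key sled: base 54 mm long (own x), 56 wide (own y), 16 thick, with an upright fin in its middle 34 mm long (x), 14 mm thick (y), reaching 80 mm above the underside; 0.12 kg; the same both ways round. Stands loose on the cart. The point is in the middle, 40 mm above the underside. May be absent.
- key2 (a point): orange plastic key sled: base 54 mm long (own x), 56 wide (own y), 16 thick, with an upright fin in its middle 34 mm long (x), 14 mm thick (y), reaching 80 mm above the underside; 0.12 kg; the same both ways round. Stands loose on the cart. The point is in the middle, 40 mm above the underside. May be absent.
- key3 (a point): orange plastic key sled: base 54 mm long (own x), 56 wide (own y), 16 thick, with an upright fin in its middle 34 mm long (x), 14 mm thick (y), reaching 80 mm above the underside; 0.12 kg; the same both ways round. Stands loose on the cart. The point is in the middle, 40 mm above the underside. May be absent.
- socket1 (a point): centre of the mouth of a taper socket, level with the blue block's flat top; z up, axes as the block's. Two sprung brass jaws face each other along x; 36 mm clear along y. By its own weight a lock stops with its flange some 5 to 9 mm above the block; 15 to 25 N down drives it home, flange on the block, where friction holds it.
- socket2 (a point): centre of the mouth of a taper socket, level with the blue block's flat top; z up, axes as the block's. Two sprung brass jaws face each other along x; 36 mm clear along y. By its own weight a lock stops with its flange some 5 to 9 mm above the block; 15 to 25 N down drives it home, flange on the block, where friction holds it.
- socket3 (a point): centre of the mouth of a taper socket, level with the blue block's flat top; z up, axes as the block's. Two sprung brass jaws face each other along x; 36 mm clear along y. By its own weight a lock stops with its flange some 5 to 9 mm above the block; 15 to 25 N down drives it home, flange on the block, where friction holds it.
- block (a point): middle of the top of the blue socket block, bolted down: 90 mm (own x) x 250 mm (own y), 75 mm high; the three sockets stand in a row along y, 85 mm apart.
- tray_top (a point): middle of the top of the fixed grey holding tray, 250 mm (own x) x 80 mm, 70 mm high; three holes in a row along its x, 80 mm apart.
- track_mouth (a point): mid-width of the key track at its shut gate, on the cart top. The track's x points inward, z up. Channel 63 mm wide between walls 22 mm high, no floor (sleds stand on the cart), end stop at x = 236 mm: room for three sleds in line. Before the mouth a guide wall slants outward on the -y side to x = -55 mm. The gate can shut behind a sled once the sled's middle is beyond x = 79 mm.
- track_cover (a point): mid-width of the two grey cover strips along the track's walls, from 62 to 241 mm beyond the mouth, at the height of their tops (27 mm; undersides 22 mm); same axes as the mouth. The slot between them is 23 mm wide, for the fin, so a sled goes in only through the mouth, fin lengthwise.
- gate (a joint): angle of the red spring gate, a 53 mm long, 14 mm high arm across the mouth, hinged at (0, 45 mm) in the track's frame: 0 = shut across the channel, growing to 1.5 as it swings inward. A sled pushed in along +x swings it open (about 3 N at its tip) and it springs back when the sled is past.
- start (a joint): travel of the green start button in m: 0 = up, 0.006 = fully down (5 N), springs back.
- start_top (a point): centre of the green button's top face (32 mm in diameter), on a grey box 80 x 80 mm; pressed straight down.
- ring (a point): brass retaining ring 64 mm across, 10 mm high, lying flat; its centre. Not to be moved.
- rejector (a point): grey cast coin rejector, 100 x 60 x 90 mm high; its centre. Not to be moved.
Mind the look-alikes: they are no part of the job. What is shaped like the part that bears lock1 but purple is not meant. Leave any purple look-alike of the part that bears key3 alone.

How it is judged:
By the outcome, as a careful person would: the job done as asked, in the order asked, and still so for the second after the job is handed in, with the robot touching nothing.
Of lk1, lk2, lk3 only 2 to 3 are there at a start; the rules pass over those that are not, and their reading is None.
Of kb1, kb2, kb3 only 2 to 3 are there at a start; the rules pass over those that are not, and their reading is None.
At some moment in a run one of kb1, kb2, kb3 may be knocked a few centimetres aside while the robot is not near it.
It also fails if it takes over 210 s, if anything falls off the work surface, if the arm or the gripper's body presses on something with over 40 N, if the wrist force passes 120 N, or if a joint passes its speed limit or range.

## Robot

A 6-joint arm with a two-finger parallel gripper is mounted at the origin on the work surface. World frame = base frame: x ahead of the robot, y to its left, z up, the work surface at z = 0. Lengths are in m, angles in degrees, forces in N, time in s.
With the tool pointing down it reaches from about 0.4 to 0.825 m from the base axis. Payload 7 kg.
Tool frame: the origin (TCP) lies between the finger pads; the fingertips stand 11 mm ahead of it and the grasp point (between the pads) lies 8 mm behind it (r.tcp_to_tips is the distance from the TCP to the fingertips, in m); z points along the fingers, y is the direction in which the jaws open and shut (so a half turn about z gives the same grasp; the last joint's range is limited). The gripper opens to 85 mm and grips with 20 to 120 N. Pads are 22 mm wide; open, the fingers measure 114 mm over their backs; the gripper's body (76 mm by 85 mm) begins 54 mm behind the grasp point. The pads swing forward as they close: fully open they stand 13 mm farther back than shut.
Start: joints at [-51.962, 20.546, 0.682, 0, -70.136, -16.507], TCP at [0.248, -0.628, 0.242] pointing down, gripper open.
Joint ranges: [-176.03, 176.03], [-82.01, 121.73], [-58.28, 71.71], [-173.87, 95.51], [-174.79, -0.11], [-173.66, 173.66]. Speed limits (degrees/s): [136.94, 136.94, 172.46, 180, 180, 180].

## Interface

Orientations are given as [roll, pitch, yaw] about the fixed x, y, z axes, in that order (R = Rz(yaw) Ry(pitch) Rx(roll)).
In Python, from bench import r gives the robot as it stands.
- The arm moves only by the tool move_arm, never from a script. Its argument "targets" is a list of rows, each an object with "grip": the opening, from -1 (shut) to 1 (fully open), so that 0 is half open; "offset": the shift along the tool's x, y, z in units of 25 mm (1.0 is 25 mm), a list of three; "rotation": the turn, a rotation vector about the tool's x, y, z in rad, a list of three. A call has 1 to 12 rows; each row is the pose to reach, as a shift and turn from the pose commanded when the call began, along the tool's axes at that moment; what a row does not reach only later rows make up. A row lasts 1/12 s, in which the tool goes at most 41.7 mm and 7.16 degrees, less where a joint would pass 70% of its speed; a pose out of reach is approached as far as the arm can. A call with a gripper value outside its range is refused whole. The fingers move at their own pace and stop on an object; "newtons" is the grip in N (left out, the last holds). Time passes only in rows, so rows that repeat a pose let the fingers close. It gives the time, the measured TCP pose, the force and the opening at its end, in the units of the state.
- r.sense(): the state, without advancing time (a new reading comes with each control period).
- r.get_image(name): name is "side" or "top" or "wrist"; returns a dict with "img" (400x640x3 uint8, red, green, blue), "fx", "fy", "cx", "cy" (pixels), "rvec" (rotation vector, rad) and "tvec" (3), from world to camera coordinates, as OpenCV has them; the wrist camera has in their place "mount" (4x4, takes a point from camera to tool coordinates, whose origin is the TCP and whose axes are the flange's). Camera axes: x right, y down, z forward; pixel columns grow to the right and rows downward; lengths in m; the calibration is good to about 2 mm. A picture is of the moment at which its call begins: read the wrist's pose just before it. There is no depth.
- r.finish_job(): hands the job in, once; it reports no verdict.
The state is a dict: "clock": time; "joint_positions": joint angles; "qd": joint speeds; "joint_efforts": joint torques, N m; "tcp_pos": TCP position; "ee_rot": TCP orientation; "wrist_force": force on the tool from outside, world axes, zero at the start; "moment": the same for the moment, N m; "grip_width": opening from 0.0 (shut) to 1.0 (fully open).
Only numpy, scipy, OpenCV 4.12 (cv2) and the standard library are available. Lean on these libraries where they do the work, as an engineer would, in place of code of your own. Each camera call takes 0.05 s, during which the arm holds its last target.

## Working session

There is one attempt and no reset: what is moved stays moved. The work goes in short steps, Python scripts to look and compute and a tool call to move; the robot and the scene stay as the last step left them, time stands still between calls to the robot, and variables do not carry over. Pictures are saved under pics/ and viewed, and the job is handed in when it is done.

Besides the shell and the picture viewer there is one more tool, called as name(argument=value, ...), one argument or row to a line, values as JSON. move_arm: Moves the arm, as the interface text tells. Its arguments: {"type":"object","properties":{"targets":{"type":"array"},"newtons":{"type":"number"}},"required":["targets"]}

```bash
mkdir -p pics; ls; python3 - <<'E'
from bench import r
import cv2
s=r.sense();print(s)
for n in("side","top","wrist"):
    d=r.get_image(n);cv2.imwrite(f"pics/{n}0.png",d["img"][:,:,::-1]);print(n,{k:v for k,v in d.items() if k!="img"})
E
```

```text
pics
{'clock': 0.0, 'joint_positions': array([-5.19639231e+01,  2.05913586e+01,  6.33052266e-01, -2.11131464e-02,
       -7.01363372e+01, -1.65051292e+01]), 'qd': array([ 0.06466495,  0.05512078, -0.04953164,  0.06744536, -0.04387588,
        0.02620345]), 'joint_efforts': array([ 2.16051740e-03, -5.83318913e+01,  2.93413585e+01,  6.93641827e+00,
       -5.99308871e-03,  1.82747505e-05]), 'tcp_pos': array([ 0.24751249, -0.62747093,  0.24135593]), 'ee_rot': array([ 1.79903617e+02, -7.86129415e-03, -1.58476236e+02]), 'wrist_force': array([ 0.09351692, -0.07122357, -0.4842123 ]), 'moment': array([-0.0040909 ,  0.02955921, -0.0306735 ]), 'grip_width': 1.0034281503968747}
side {'fx': 482.7534155076588, 'fy': 482.7534155076588, 'cx': 312.31444000613726, 'cy': 195.97419157821653, 'rvec': array([ 0.18924274, -2.91035077,  1.04927881]), 'tvec': array([0.49560149, 0.11338787, 1.29539364])}
top {'fx': 384.44464695156535, 'fy': 384.44464695156535, 'cx': 323.3621473850185, 'cy': 204.19766075492842, 'rvec': array([ 2.18237135, -2.12750165,  0.14214119]), 'tvec': array([-0.05667836,  0.52394762,  0.97951051])}
wrist {'fx': 275.3885424150102, 'fy': 275.3885424150102, 'cx': 324.0435008468592, 'cy': 201.90080624643574, 'mount': array([[ 1.24073067e-03, -9.58513420e-01, -2.85044707e-01,
         7.19633915e-02],
       [ 9.99998770e-01,  9.15690371e-04,  1.27358141e-03,
        -1.48301315e-03],
       [-9.59732174e-04, -2.85045937e-01,  9.58513376e-01,
        -1.31309823e-01],
       [ 0.00000000e+00,  0.00000000e+00,  0.00000000e+00,
         1.00000000e+00]])}
```

View pics/side0.png

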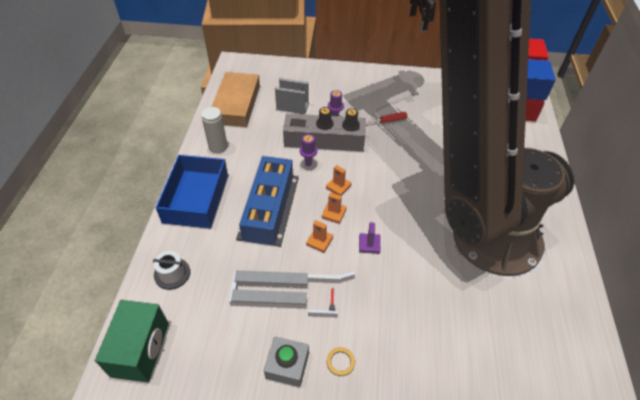

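View pics/top0.png

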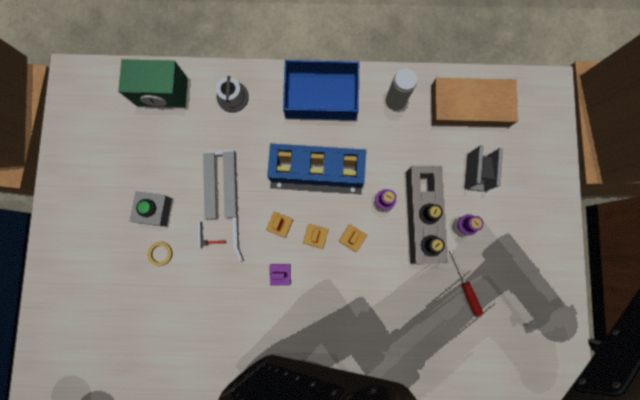

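View pics/wrist0.png

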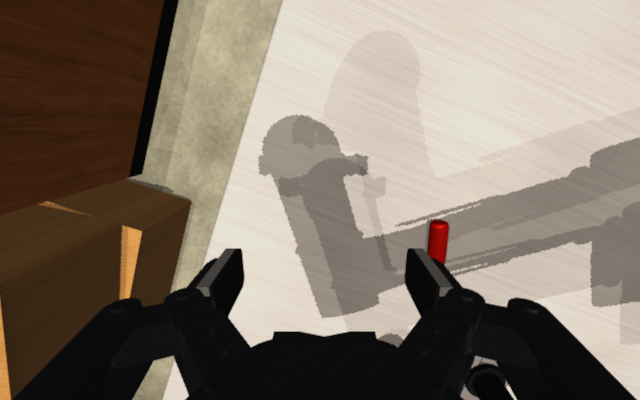

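The top view shows 2 black locks in the tray, at (432,212) and (434,244). There are purple look-alikes at (386,200) and (469,224). The 3 orange sleds are at (280,224), (316,236) and (353,238), with a purple sled at (280,274). I'll measure these next.

```bash
cat > h.py <<'E'
import numpy as np,cv2
from scipy.spatial.transform import Rotation as R
from bench import r
def cam(n):
    s=r.sense(); d=r.get_image(n); K=np.array([[d["fx"],0,d["cx"]],[0,d["fy"],d["cy"]],[0,0,1]])
    if n=="wrist":
        T=np.eye(4);T[:3,:3]=R.from_euler('xyz',s["ee_rot"],degrees=True).as_matrix();T[:3,3]=s["tcp_pos"]
        M=T@d["mount"]
    else:
        A=np.eye(4);A[:3,:3]=cv2.Rodrigues(d["rvec"])[0];A[:3,3]=d["tvec"];M=np.linalg.inv(A)
    return dict(img=d["img"],K=K,M=M)
def ray(c,uv):
    p=np.linalg.inv(c["K"])@np.array([uv[0],uv[1],1.]);return c["M"][:3,3],c["M"][:3,:3]@p
def plane(c,uv,z):
    o,d=ray(c,uv);return o+d*(z-o[2])/d[2]
def proj(c,p):
    q=np.linalg.inv(c["M"])@np.append(p,1);q=c["K"]@q[:3];return q[:2]/q[2]
def tri(c1,u1,c2,u2):
    o1,d1=ray(c1,u1);o2,d2=ray(c2,u2)
    t=np.linalg.lstsq(np.c_[d1,-d2],o2-o1,rcond=None)[0];a=o1+d1*t[0];b=o2+d2*t[1];return (a+b)/2,np.linalg.norm(a-b)
def mask(c,lo,hi):
    return cv2.inRange(cv2.cvtColor(c["img"],cv2.COLOR_RGB2HSV),np.array(lo),np.array(hi))
def blobs(m,amin=30):
    cs,_=cv2.findContours(m,cv2.RETR_EXTERNAL,cv2.CHAIN_APPROX_NONE);return [c for c in cs if cv2.contourArea(c)>=amin]
def save(c,name,box=None,k=1):
    i=c["img"][:,:,::-1]
    if box: i=i[box[1]:box[3],box[0]:box[2]]
    cv2.imwrite(f"pics/{name}.png",cv2.resize(i,None,fx=k,fy=k,interpolation=cv2.INTER_CUBIC))
E
python3 - <<'E'
from h import *
t=cam("top");s=cam("side")
save(t,"topA",(120,140,320,290),4);save(t,"topB",(250,130,450,280),4);save(s,"sideA",(220,70,380,190),5);save(s,"sideB",(220,160,390,320),4)
E
```

```text
(no output)
```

View pics/topA.png

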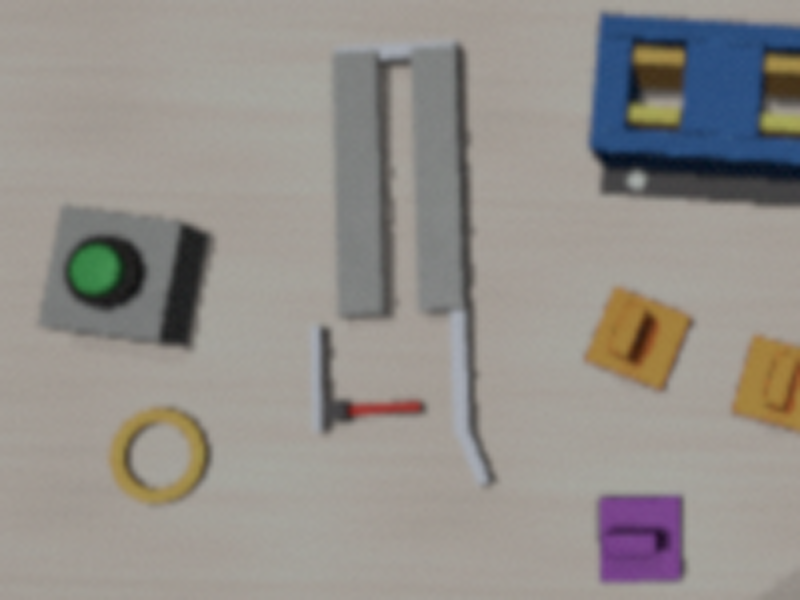

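View pics/topB.png

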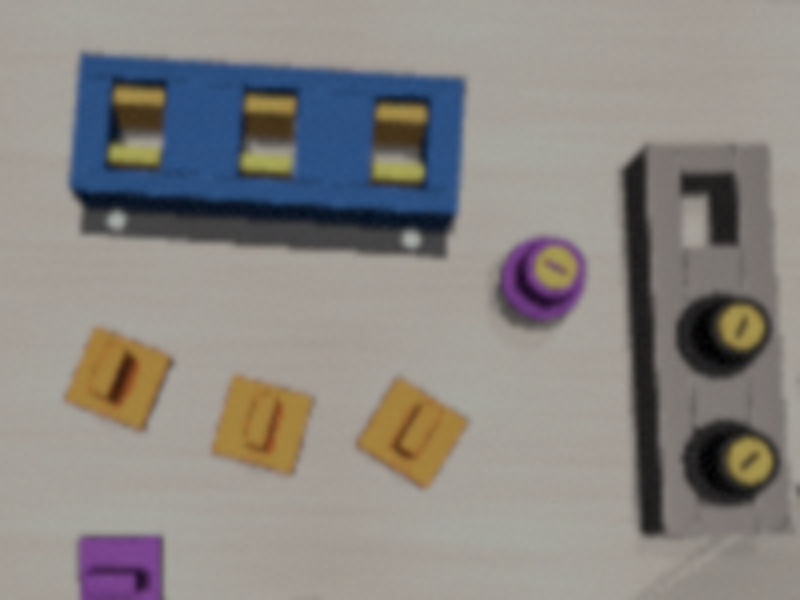

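View pics/sideA.png

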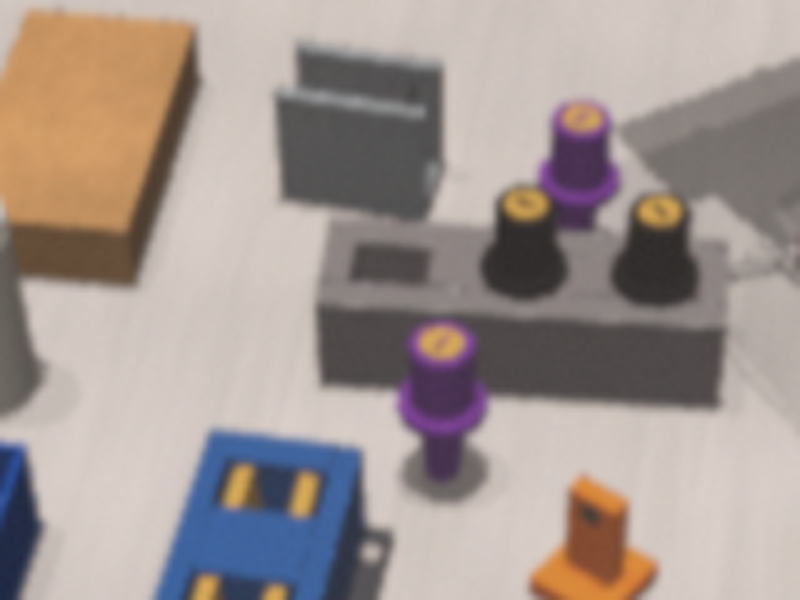

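View pics/sideB.png

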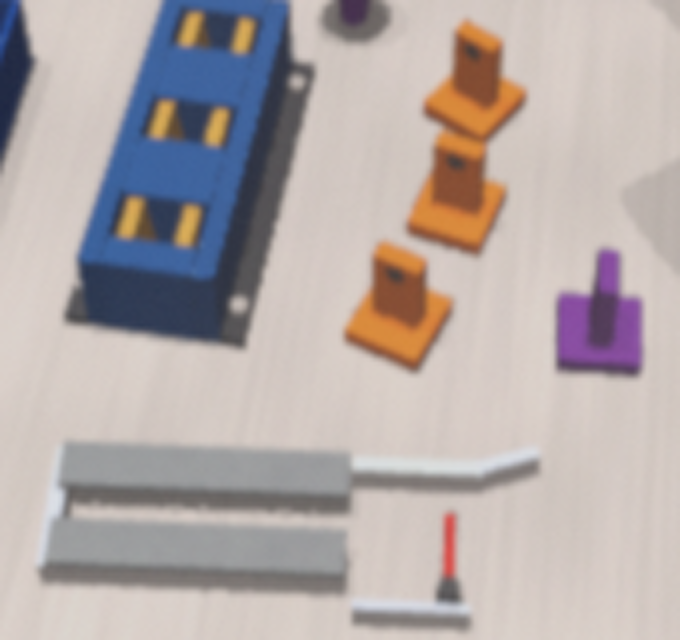

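```bash
python3 - <<'E'
from h import *
t=cam("top");s=cam("side")
c=lambda x,y,b=(120,140),k=4:((x+.5)/k-.5+b[0],(y+.5)/k-.5+b[1])
A=lambda x,y:c(x,y); B=lambda x,y:c(x,y,(250,130)); S=lambda x,y:c(x,y,(220,160)); SA=lambda x,y:c(x,y,(220,70),5)
np.set_printoptions(precision=4,suppress=True)
print("covers top cam z.027: far-left,near-left,near-l-in,near-r-in,near-right,far-right")
for p in [(335,52),(342,316),(388,314),(420,312),(465,310),(458,43)]: print(plane(t,A(*p),.027))
print("covers side")
for p in [(66,443),(350,455),(350,492),(345,532),(345,575),(45,567)]: print(plane(s,S(*p),.027))
print("block corners top z.075")
for p in [(82,54),(464,78),(452,212),(74,186)]: print(plane(t,B(*p),.075))
print("block side")
for p in [(164,0),(290,10),(212,272),(82,258)]: print(plane(s,S(*p),.075))
print("sockets top", [plane(t,B(*p),.075)for p in[(137,126),(269,134),(401,142)]])
for nm,c_ in(("top",t),("side",s)):
    for b in blobs(mask(c_,(8,60,90),(32,255,255)),15):
        m=cv2.moments(b);u=(m['m10']/m['m00'],m['m01']/m['m00']);print(nm,np.round(u,1),cv2.contourArea(b),'z.123',plane(c_,u,.123)[:2])
    g=max(blobs(mask(c_,(45,100,60),(75,255,255)),15),key=lambda b:-abs(cv2.contourArea(b)-200));m=cv2.moments(g);print(nm,"green",m['m10']/m['m00'],m['m01']/m['m00'],cv2.contourArea(g))
print("gate top",plane(t,A(345,410),.010),plane(t,A(422,407),.010),"side",plane(s,S(448,590),.01),plane(s,S(450,515),.014))
print("guide tip",plane(t,A(487,482),.022),plane(t,A(462,425),.022),plane(s,S(537,455),.022))
print("tray corners z.07",[plane(t,B(*p),.07)for p in[(645,146),(768,146),(663,534),(790,530)]])
E
```

```text
covers top cam z.027: far-left,near-left,near-l-in,near-r-in,near-right,far-right
[0.6582 0.2841 0.027 ]
[0.4797 0.2677 0.027 ]
[0.4818 0.2375 0.027 ]
[0.4837 0.2165 0.027 ]
[0.4858 0.1869 0.027 ]
[0.6666 0.2015 0.027 ]
covers side
[0.6643 0.2035 0.027 ]
[0.4882 0.1891 0.027 ]
[0.4847 0.2147 0.027 ]
[0.484 0.242 0.027]
[0.4801 0.2701 0.027 ]
[0.6573 0.288  0.027 ]
block corners top z.075
[0.6753 0.0981 0.075 ]
[ 0.6659 -0.1487  0.075 ]
[ 0.5779 -0.142   0.075 ]
[0.5885 0.0995 0.075 ]
block side
[ 0.6659 -0.134   0.075 ]
[ 0.5754 -0.136   0.075 ]
[0.5888 0.0967 0.075 ]
[0.673  0.0966 0.075 ]
sockets top [array([0.6287, 0.0608, 0.075 ]), array([ 0.6257, -0.024 ,  0.075 ]), array([ 0.6226, -0.1087,  0.075 ])]
top [159.1 253.5] 441.0 z.123 [0.3863 0.3415]
top [437.  244.6] 90.5 z.123 [ 0.4238 -0.3154]
top [352.5 237.8] 416.0 z.123 [ 0.4349 -0.1147]
top [315.2 235.8] 411.0 z.123 [ 0.4373 -0.0258]
top [476.  222.7] 70.5 z.123 [ 0.4784 -0.4095]
top [279.2 224.2] 409.5 z.123 [0.4628 0.0608]
top [435.  211.2] 87.5 z.123 [ 0.5036 -0.3116]
top [388.5 196.4] 69.0 z.123 [ 0.5366 -0.1998]
top [349
[... 1165 characters left out ...]
137]
side [335.9  93.1] 21.0 z.123 [ 0.4784 -0.3995]
side [235.3  96.8] 1662.5 z.123 [ 0.7824 -0.341 ]
side [580.5  67. ] 320.5 z.123 [-0.3023 -0.6387]
side [610.3  28.3] 16.5 z.123 [-0.4598 -0.8925]
side [615.6   7.8] 262.0 z.123 [-0.5167 -1.042 ]
side [314.5  31.7] 11696.0 z.123 [ 0.5872 -0.731 ]
side green 285.7007700770077 353.7007700770077 151.5
gate top [0.4185 0.2669 0.01  ] [0.4218 0.2158 0.01  ] side [0.419  0.2632 0.01  ] [0.4229 0.2153 0.014 ]
guide tip [0.3737 0.1674 0.022 ] [0.4104 0.1858 0.022 ] [0.3734 0.171  0.022 ]
tray corners z.07 [array([ 0.6253, -0.2664,  0.07  ]), array([ 0.6274, -0.3457,  0.07  ]), array([ 0.3782, -0.2765,  0.07  ]), array([ 0.3827, -0.3559,  0.07  ])]
```

```bash
cat >> h.py <<'E'
def go(x,y,z,yaw,s=None):
    "print offset (25mm units, tool axes) and rotation to reach a tool-down pose"
    s=s or r.sense(); C=R.from_euler('xyz',s["ee_rot"],degrees=True)
    yaws=s["ee_rot"][2]; 
    T=R.from_euler('xyz',[180,0,yaw],degrees=True)
    off=C.inv().apply(np.array([x,y,z])-s["tcp_pos"])/.025; rv=(C.inv()*T).as_rotvec()
    print("off",np.round(off,3).tolist(),"rot",np.round(rv,3).tolist(),"rows~",round(max(np.linalg.norm(off)*25/41.7,np.linalg.norm(rv)*57.3/7.16),1))
def st():
    s=r.sense();print(round(s["clock"],2),"tcp",np.round(s["tcp_pos"],4),"rot",np.round(s["ee_rot"],2),"F",np.round(s["wrist_force"],1),"grip",round(s["grip_width"],3),"q",np.round(s["joint_positions"],0));return s
E
python3 -c "
from h import *
st();go(.5036,-.3125,.22,180)
t=cam('top');s=cam('side')
print(tri(t,(476,222.7),s,(335.9,93.1)),tri(t,(388.5,196.4),s,(307.7,138.1)),tri(t,(143.17,207),s,(285.7,353.7)))"
```

```text
0.35 tcp [ 0.2477 -0.6278  0.2421] rot [ 179.98   -0.   -158.47] F [-0.6  0.8  0.4] grip 0.999 q [-52.  21.   1.  -0. -70. -17.]
off [-14.152, 7.975, 0.885] rot [0.0, -0.0, 0.376] rows~ 9.8
(array([ 0.47940487, -0.41408085,  0.11133459]), np.float64(9.274155307361466e-05)) (array([ 0.5390373 , -0.2019816 ,  0.11066783]), np.float64(0.0010036259166678226)) (array([0.50226417, 0.41316253, 0.07044509]), np.float64(0.0013477325642954586))
```

move_arm(
  targets=[
    {"grip": 1,"offset": [-14.15,7.97,0.88],"rotation": [0,0,0.376]},
    {"grip": 1,"offset": [-14.15,7.97,0.88],"rotation": [0,0,0.376]},
    {"grip": 1,"offset": [-14.15,7.97,0.88],"rotation": [0,0,0.376]},
    {"grip": 1,"offset": [-14.15,7.97,0.88],"rotation": [0,0,0.376]},
    {"grip": 1,"offset": [-14.15,7.97,0.88],"rotation": [0,0,0.376]},
    {"grip": 1,"offset": [-14.15,7.97,0.88],"rotation": [0,0,0.376]},
    {"grip": 1,"offset": [-14.15,7.97,0.88],"rotation": [0,0,0.376]},
    {"grip": 1,"offset": [-14.15,7.97,0.88],"rotation": [0,0,0.376]},
    {"grip": 1,"offset": [-14.15,7.97,0.88],"rotation": [0,0,0.376]},
    {"grip": 1,"offset": [-14.15,7.97,0.88],"rotation": [0,0,0.376]},
    {"grip": 1,"offset": [-14.15,7.97,0.88],"rotation": [0,0,0.376]},
    {"grip": 1,"offset": [-14.15,7.97,0.88],"rotation": [0,0,0.376]},
  ],
)

```text
clock: 1.45
tcp_pos: [0.5049, -0.311, 0.2202]
ee_rot: [180.0, -0.0, -179.8]
wrist_force: [-1.1, -0.1, -0.8]
grip_width: 1.001
```

```bash
python3 -c "
from h import *
st();w=cam('wrist');save(w,'w1')
for b in blobs(mask(w,(8,60,90),(32,255,255)),30):
    m=cv2.moments(b);u=(m['m10']/m['m00'],m['m01']/m['m00']);print(np.round(u,1),cv2.contourArea(b),'z.123',plane(w,u,.123)[:2])
go(.5036,-.3125,.094,180)"
```

```text
1.45 tcp [ 0.5049 -0.311   0.2202] rot [ 1.8000e+02 -1.0000e-02 -1.7981e+02] F [-1.1 -0.1 -0.8] grip 1.001 q [-13.  14. -12.   0. -64. -77.]
[166.2 382.6] 1148.0 z.123 [ 0.70435912 -0.48044277]
[631.  306.7] 233.0 z.123 [ 0.60687341 -0.01126043]
[563.3 303.3] 370.5 z.123 [ 0.60319694 -0.07853337]
[636.3 282.6] 43.5 z.123 [ 0.58004871 -0.01487997]
[573.4 279.8] 227.0 z.123 [ 0.57714331 -0.07554753]
[496.  287.9] 561.0 z.123 [ 0.58625171 -0.14731096]
[436.2 236.4] 482.0 z.123 [ 0.53326153 -0.21086275]
[322.2 204.9] 638.0 z.123 [ 0.50399316 -0.31346848]
[206.4 174.1] 607.0 z.123 [ 0.47736382 -0.41081242]
[589.6 136.5] 5249.0 z.123 [ 0.44510231 -0.0970937 ]
[488.1 126.3] 3178.5 z.123 [ 0.43756181 -0.18076742]
[317.6 107.5] 925.5 z.123 [ 0.42395956 -0.31732489]
off [0.017, -0.021, 5.05] rot [-0.0, -0.0, 0.002] rows~ 3.0
```

View pics/w1.png

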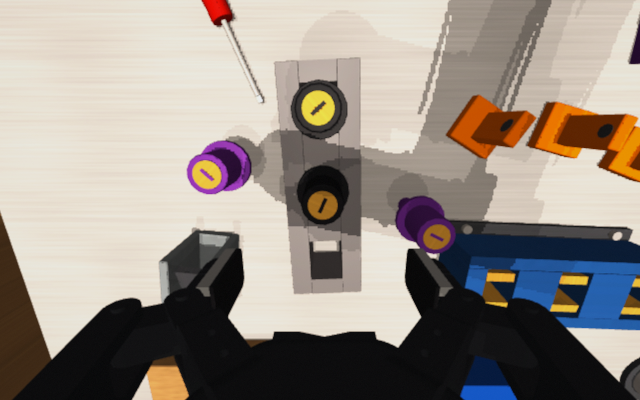

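The two black caps are at (322,205) and (318,107). The caps at (206,174) and (436,236) are purple and I'll leave them alone. The positions agree with the top and side views to about 1 mm, so I'm descending on lock B.

move_arm(
  targets=[
    {"grip": 1,"offset": [0.03,0.04,1.6],"rotation": [0,0,0]},
    {"grip": 1,"offset": [0.03,0.06,3.2],"rotation": [0,0,0]},
    {"grip": 1,"offset": [0.03,-0.08,4.4],"rotation": [0,0,0]},
    {"grip": 1,"offset": [0.03,-0.08,5.05],"rotation": [0,0,0]},
    {"grip": 1,"offset": [0.03,-0.08,5.05],"rotation": [0,0,0]},
    {"grip": 1,"offset": [0.03,-0.08,5.05],"rotation": [0,0,0]},
  ],
)

```text
clock: 2.0
tcp_pos: [0.5019, -0.3157, 0.0938]
ee_rot: [180.0, -0.1, 179.9]
wrist_force: [0.6, -0.7, -0.1]
grip_width: 1.004
```

```bash
python3 -c "
from h import *
st()"
```

```text
2.0 tcp [ 0.5019 -0.3157  0.0938] rot [ 1.8000e+02 -1.0000e-01  1.7991e+02] F [ 0.6 -0.7 -0.1] grip 1.004 q [-13.  21. -20.   0. -49. -77.]
```

move_arm(
  targets=[
    {"grip": 1,"offset": [-0.07,0.08,0],"rotation": [0,0,0]},
    {"grip": 1,"offset": [-0.07,0.08,0],"rotation": [0,0,0]},
    {"grip": -1,"offset": [-0.07,0.08,0],"rotation": [0,0,0]},
    {"grip": -1,"offset": [-0.07,0.08,0],"rotation": [0,0,0]},
    {"grip": -1,"offset": [-0.07,0.08,0],"rotation": [0,0,0]},
    {"grip": -1,"offset": [-0.07,0.08,0],"rotation": [0,0,0]},
    {"grip": -1,"offset": [-0.07,0.08,0],"rotation": [0,0,0]},
    {"grip": -1,"offset": [-0.07,0.08,0],"rotation": [0,0,0]},
    {"grip": -1,"offset": [-0.07,0.08,0],"rotation": [0,0,0]},
    {"grip": -1,"offset": [-0.07,0.08,0],"rotation": [0,0,0]},
  ],
  newtons=60,
)

```text
clock: 2.83
tcp_pos: [0.505, -0.3127, 0.0948]
ee_rot: [-180.0, 0.0, -180.0]
wrist_force: [-1.2, 1.8, 5.5]
grip_width: 0.434
```

```bash
python3 -c "
from h import *
st();save(cam('side'),'s1',(220,50,420,200),4)"
```

```text
2.83 tcp [ 0.505  -0.3127  0.0948] rot [-1.7998e+02  4.0000e-02 -1.7999e+02] F [-1.2  1.8  5.5] grip 0.434 q [-13.  21. -20.   0. -49. -77.]
```

View pics/s1.png

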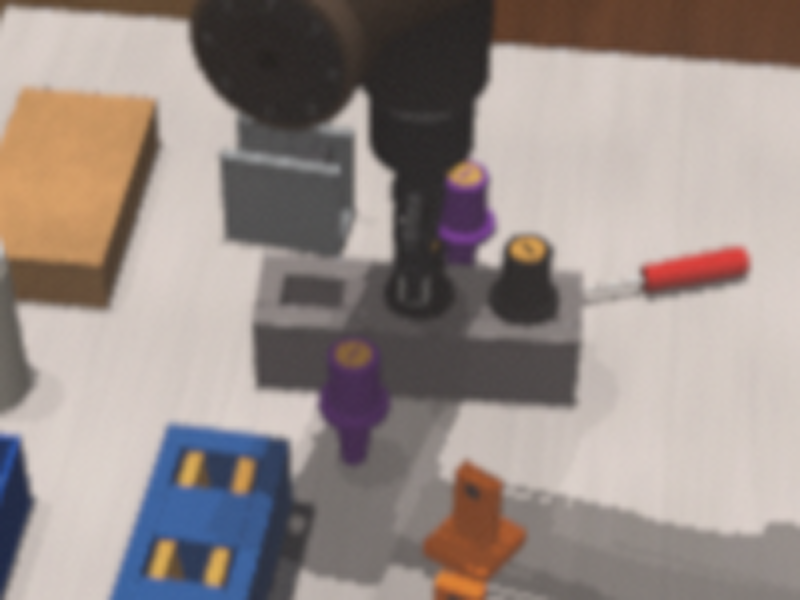

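move_arm(
  targets=[
    {"grip": -1,"offset": [0,0,-1.2],"rotation": [0,0,0]},
    {"grip": -1,"offset": [0,0,-2.6],"rotation": [0,0,0]},
    {"grip": -1,"offset": [0,0,-4.2],"rotation": [0,0,0]},
    {"grip": -1,"offset": [0,0,-5.6],"rotation": [0,0,0]},
    {"grip": -1,"offset": [0,0,-5.6],"rotation": [0,0,0]},
    {"grip": -1,"offset": [0,0,-5.6],"rotation": [0,0,0]},
  ],
)

```text
clock: 3.38
tcp_pos: [0.5055, -0.3128, 0.236]
ee_rot: [-180.0, 0.2, 180.0]
wrist_force: [-0.4, 0.3, -3.9]
grip_width: 0.431
```

```bash
python3 -c "
from h import *
st();go(.6226,-.1087,.235,178)
w=cam('wrist');save(w,'w2')
"
```

```text
3.38 tcp [ 0.5055 -0.3128  0.236 ] rot [-179.96    0.24  179.99] F [-0.4  0.3 -3.9] grip 0.431 q [-13.  13. -11.  -0. -66. -77.]
off [-4.683, 8.165, 0.055] rot [-0.001, 0.004, 0.035] rows~ 5.6
```

View pics/w2.png

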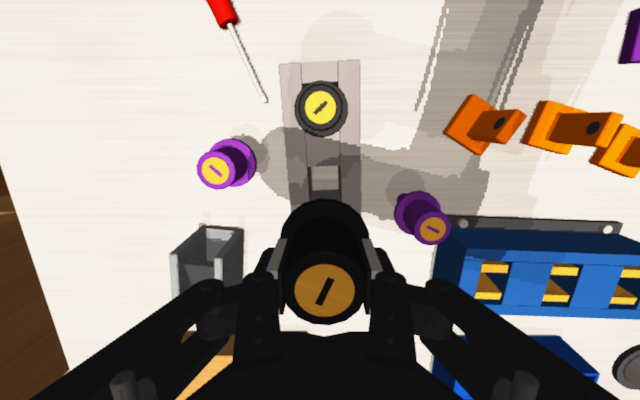

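```bash
python3 -c "
from h import *
w=cam('wrist');s=st()
b=max(blobs(mask(w,(8,60,90),(32,255,255))[:330,280:370].copy()),key=cv2.contourArea)
m=cv2.moments(b);u=(m['m10']/m['m00']+280,m['m01']/m['m00']);p=plane(w,u,s['tcp_pos'][2]+.0282);print(u,p,p-s['tcp_pos'])"
```

```text
3.48 tcp [ 0.5038 -0.3122  0.2327] rot [ 1.7992e+02 -1.0000e-01  1.7996e+02] F [-0.6  0.1 -3.5] grip 0.432 q [-13.  13. -11.  -0. -66. -77.]
(324.222930372807, 290.0131578947368) [ 0.50403812 -0.31335271  0.26090857] [ 0.00023114 -0.00119183  0.0282    ]
```

move_arm(
  targets=[
    {"grip": -1,"offset": [-0.4,0.8,0],"rotation": [0,0,0]},
    {"grip": -1,"offset": [-1.0,1.8,0],"rotation": [0,0,0.01]},
    {"grip": -1,"offset": [-1.7,3.0,0],"rotation": [0,0,0.02]},
    {"grip": -1,"offset": [-2.4,4.3,0],"rotation": [0,0,0.03]},
    {"grip": -1,"offset": [-3.1,5.5,0],"rotation": [0,0,0.035]},
    {"grip": -1,"offset": [-3.8,6.6,0],"rotation": [0,0,0.035]},
    {"grip": -1,"offset": [-4.3,7.5,0],"rotation": [0,0,0.035]},
    {"grip": -1,"offset": [-4.6,8.0,0],"rotation": [0,0,0.035]},
    {"grip": -1,"offset": [-4.68,8.16,0],"rotation": [0,0,0.035]},
    {"grip": -1,"offset": [-4.68,8.16,0],"rotation": [0,0,0.035]},
    {"grip": -1,"offset": [-4.68,8.16,0],"rotation": [0,0,0.035]},
    {"grip": -1,"offset": [-4.68,8.16,0],"rotation": [0,0,0.035]},
  ],
)

```text
clock: 4.48
tcp_pos: [0.6209, -0.1097, 0.2335]
ee_rot: [-180.0, -0.1, 177.9]
wrist_force: [0.5, -0.1, -2.3]
grip_width: 0.429
```

```bash
python3 -c "
from h import *
st();w=cam('wrist');save(w,'w3');save(cam('top'),'t3',(250,130,450,280),4);save(cam('side'),'s3',(220,100,420,250),4)
"
```

```text
4.48 tcp [ 0.6209 -0.1097  0.2335] rot [-1.7999e+02 -7.0000e-02  1.7793e+02] F [ 0.5 -0.1 -2.3] grip 0.429 q [   8.   17.   -6.    0.  -67. -100.]
```

View pics/w3.png

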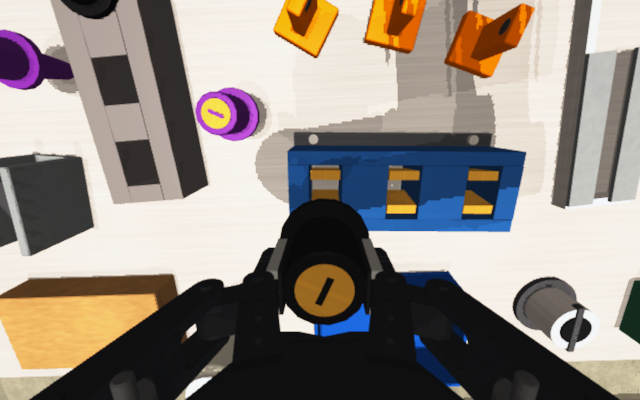

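View pics/s3.png

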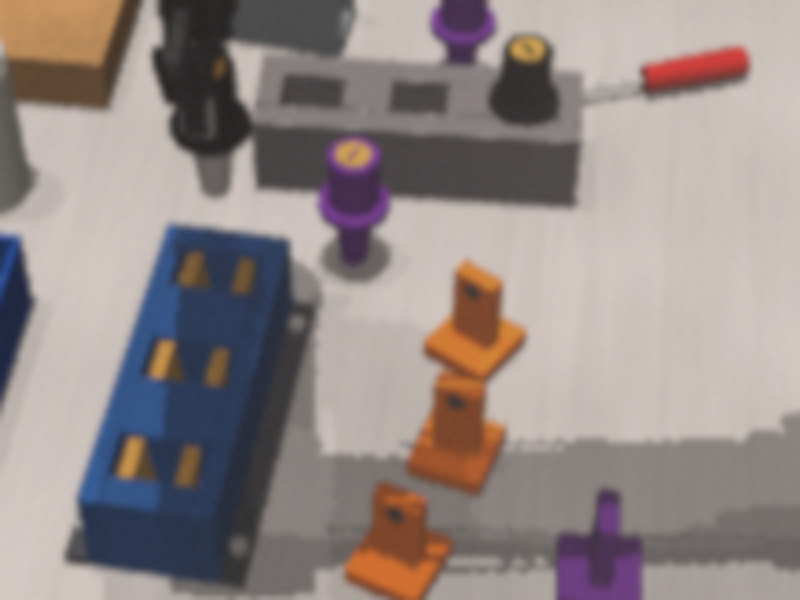

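```bash
python3 -c "
from h import *
P=[]
for i in range(6):
    w=cam('wrist');P.append(r.sense()['tcp_pos'])
print(np.mean(P,0),np.std(P,0))
save(w,'w3z',(280,120,540,240),3)
"
```

```text
[ 0.62148218 -0.10925246  0.23423393] [1.00145006e-04 2.31974222e-04 3.62527391e-05]
```

View pics/w3z.png

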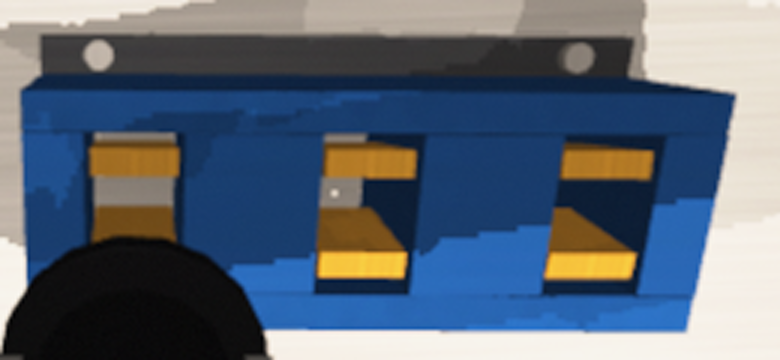

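```bash
python3 -c "
from h import *
w=cam('wrist');f=lambda x,y:((x+.5)/3-.5+280,(y+.5)/3-.5+120)
for q in ([(86,133),(183,133)],[(322,133),(425,133),(410,293),(315,293)],[(562,135),(666,135),(653,296),(543,296)],[(22,90),(735,95),(688,330)]):
    p=[plane(w,f(*a),.075)[:2] for a in q];print(np.round(p,4).tolist(),np.mean(p,0))
"
```

```text
[[0.5941, -0.1254], [0.5953, -0.0912]] [ 0.59468621 -0.10830388]
[[0.597, -0.0423], [0.5982, -0.0059], [0.658, -0.0076], [0.6568, -0.043]] [ 0.62750569 -0.02469809]
[[0.6006, 0.0424], [0.6019, 0.0792], [0.6624, 0.0833], [0.661, 0.0422]] [0.63145222 0.06178241]
[[0.5784, -0.1468], [0.5886, 0.1011], [0.6766, 0.0986]] [0.6145433  0.01761356]
```

move_arm(
  targets=[
    {"grip": -1,"offset": [-0.07,0.05,1.2],"rotation": [0,0,0]},
    {"grip": -1,"offset": [-0.07,0.05,2.2],"rotation": [0,0,0]},
    {"grip": -1,"offset": [-0.07,0.05,3.0],"rotation": [0,0,0]},
    {"grip": -1,"offset": [-0.07,0.05,3.6],"rotation": [0,0,0]},
    {"grip": -1,"offset": [-0.07,0.05,4.1],"rotation": [0,0,0]},
    {"grip": -1,"offset": [-0.07,0.05,4.5],"rotation": [0,0,0]},
    {"grip": -1,"offset": [-0.07,0.05,4.8],"rotation": [0,0,0]},
    {"grip": -1,"offset": [-0.07,0.05,4.9],"rotation": [0,0,0]},
    {"grip": -1,"offset": [-0.07,0.05,4.9],"rotation": [0,0,0]},
    {"grip": -1,"offset": [-0.07,0.05,4.9],"rotation": [0,0,0]},
  ],
)

```text
clock: 5.82
tcp_pos: [0.6244, -0.1074, 0.112]
ee_rot: [180.0, 0.1, 178.0]
wrist_force: [5.4, -0.4, -5.4]
grip_width: 0.429
```

```bash
python3 -c "
from h import *
st();save(cam('side'),'s4',(220,100,420,250),4);st()
"
```

```text
5.82 tcp [ 0.6244 -0.1074  0.112 ] rot [1.7999e+02 1.0000e-01 1.7799e+02] F [ 5.4 -0.4 -5.4] grip 0.429 q [   8.   23.  -14.    0.  -53. -100.]
5.87 tcp [ 0.6244 -0.1074  0.1121] rot [1.7998e+02 1.1000e-01 1.7799e+02] F [ 5.7 -0.9 -5.6] grip 0.435 q [   8.   23.  -14.    0.  -53. -100.]
```

View pics/s4.png

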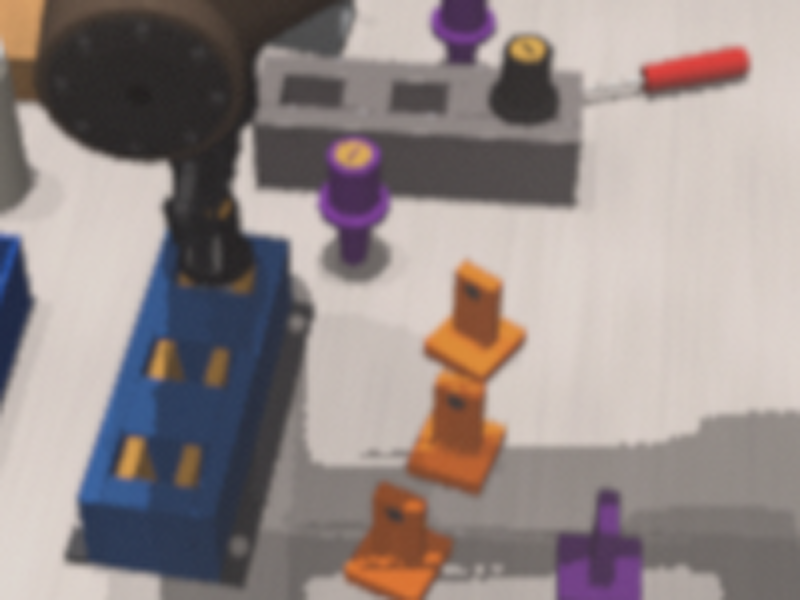

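move_arm(
  targets=[
    {"grip": -1,"offset": [-0.06,0,0.1],"rotation": [0,0,0]},
    {"grip": -1,"offset": [-0.06,0,0.2],"rotation": [0,0,0]},
    {"grip": -1,"offset": [-0.06,0,0.3],"rotation": [0,0,0]},
    {"grip": -1,"offset": [-0.06,0,0.3],"rotation": [0,0,0]},
  ],
)

```text
clock: 6.2
tcp_pos: [0.6252, -0.1078, 0.1052]
ee_rot: [-180.0, 0.1, 178.0]
wrist_force: [1.5, -0.3, 4.3]
grip_width: 0.43
```

move_arm(
  targets=[
    {"grip": -1,"offset": [0,0,0.1],"rotation": [0,0,0]},
    {"grip": -1,"offset": [0,0,0.2],"rotation": [0,0,0]},
    {"grip": -1,"offset": [0,0,0.2],"rotation": [0,0,0]},
  ],
)

```text
clock: 6.45
tcp_pos: [0.6254, -0.108, 0.1013]
ee_rot: [-180.0, 0.1, 178.0]
wrist_force: [-2.3, -0.1, 12.0]
grip_width: 0.434
```

move_arm(
  targets=[
    {"grip": -1,"offset": [0.02,0,0.06],"rotation": [0,0,0]},
    {"grip": -1,"offset": [0.02,0,0.12],"rotation": [0,0,0]},
    {"grip": -1,"offset": [0.02,0,0.12],"rotation": [0,0,0]},
    {"grip": -1,"offset": [0.02,0,0.12],"rotation": [0,0,0]},
  ],
)

```text
clock: 6.78
tcp_pos: [0.6256, -0.108, 0.0997]
ee_rot: [-179.9, 0.2, 178.1]
wrist_force: [-3.4, 0.1, 19.4]
grip_width: 0.436
```

move_arm(
  targets=[
    {"grip": -1,"offset": [0.03,0,0.06],"rotation": [0,0,0]},
    {"grip": -1,"offset": [0.03,0,0.12],"rotation": [0,0,0]},
    {"grip": -1,"offset": [0.03,0,0.12],"rotation": [0,0,0]},
    {"grip": -1,"offset": [0.03,0,0.12],"rotation": [0,0,0]},
  ],
)

```text
clock: 7.12
tcp_pos: [0.6256, -0.1081, 0.0996]
ee_rot: [-179.9, 0.4, 178.1]
wrist_force: [-10.3, 3.3, 38.0]
grip_width: 0.433
```

move_arm(
  targets=[
    {"grip": -1,"offset": [0,0,-0.12],"rotation": [0,0,0]},
    {"grip": -1,"offset": [0,0,-0.15],"rotation": [0,0,0]},
    {"grip": 1,"offset": [0,0,-0.15],"rotation": [0,0,0]},
    {"grip": 1,"offset": [0,0,-0.15],"rotation": [0,0,0]},
    {"grip": 1,"offset": [0,0,-0.15],"rotation": [0,0,0]},
    {"grip": 1,"offset": [0,0,-0.15],"rotation": [0,0,0]},
    {"grip": 1,"offset": [0,0,-0.15],"rotation": [0,0,0]},
    {"grip": 1,"offset": [0,0,-0.15],"rotation": [0,0,0]},
    {"grip": 1,"offset": [0,0,-1.5],"rotation": [0,0,0]},
    {"grip": 1,"offset": [0,0,-3.0],"rotation": [0,0,0]},
    {"grip": 1,"offset": [0,0,-4.6],"rotation": [0,0,0]},
    {"grip": 1,"offset": [0,0,-4.6],"rotation": [0,0,0]},
  ],
)

```text
clock: 8.12
tcp_pos: [0.6276, -0.108, 0.2168]
ee_rot: [-180.0, 0.7, 178.1]
wrist_force: [2.1, -0.6, 2.4]
grip_width: 1.0
```

```bash
python3 -c "
from h import *
st();go(.424,-.317,.215,180)
s=cam('side');t=cam('top');save(s,'s5',(220,100,420,250),4)
for n,c_,a in(('side',s,(40,80)),('top',t,(0,0))):
  for b in blobs(mask(c_,(8,60,90),(32,255,255)),15):
    m=cv2.moments(b);u=(m['m10']/m['m00'],m['m01']/m['m00']);p=plane(c_,u,.128)
    if .4<p[0]<.7 and -.4<p[1]<.1: print(n,np.round(u,1),cv2.contourArea(b),np.round(p,4))
"
```

```text
8.12 tcp [ 0.6276 -0.108   0.2168] rot [-179.95    0.69  178.06] F [ 2.1 -0.6  2.4] grip 1.0 q [   8.   18.   -7.    0.  -65. -100.]
off [7.858, -8.629, -0.014] rot [-0.001, 0.012, -0.034] rows~ 7.0
side [274.  191.1] 23.5 [0.596  0.0204 0.128 ]
side [260.3 189.6] 39.5 [0.6317 0.0201 0.128 ]
side [335.9 195.9] 912.5 [0.4377 0.0159 0.128 ]
side [272.2 153.9] 40.5 [ 0.6247 -0.1099  0.128 ]
side [307.7 138.1] 28.5 [ 0.537 -0.184  0.128]
side [351.6 111.9] 45.0 [ 0.4234 -0.3115  0.128 ]
side [335.9  93.1] 21.0 [ 0.4779 -0.3931  0.128 ]
top [437.1 244.7] 113.5 [ 0.4234 -0.3141  0.128 ]
top [352.5 237.7] 418.0 [ 0.4348 -0.1142  0.128 ]
top [315.  235.7] 425.5 [ 0.4374 -0.0253  0.128 ]
top [283.5 224.3] 243.0 [0.4625 0.0501 0.128 ]
top [388.5 196.4] 68.5 [ 0.5359 -0.199   0.128 ]
top [316.4 170.3] 52.0 [ 0.5952 -0.0243  0.128 ]
top [282.9 168.3] 42.5 [0.5979 0.0567 0.128 ]
top [350.8 159.5] 75.5 [ 0.6241 -0.107   0.128 ]
top [316.8 156.3] 62.5 [ 0.63   -0.0245  0.128 ]
top [284.3 156.1] 102.0 [0.6284 0.0546 0.128 ]
```

View pics/s5.png

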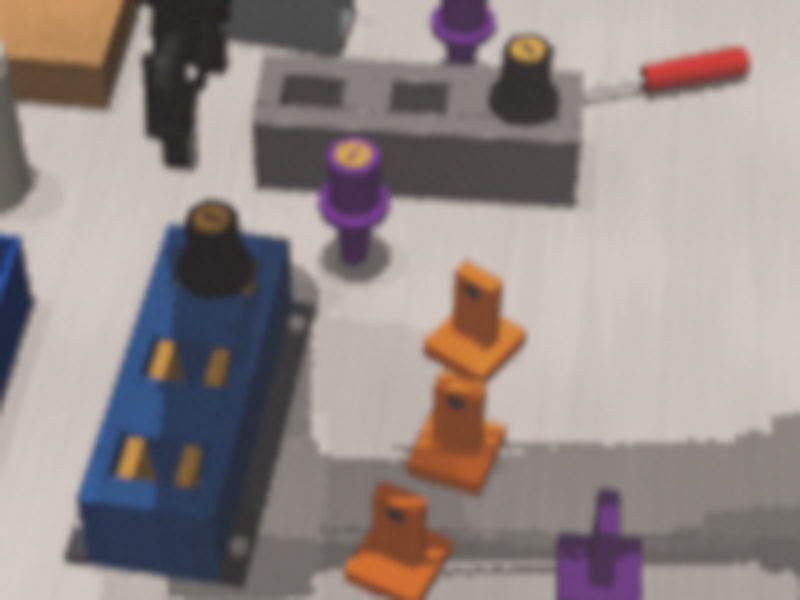

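move_arm(
  targets=[
    {"grip": 1,"offset": [7.86,-8.63,0],"rotation": [0,0.012,-0.034]},
    {"grip": 1,"offset": [7.86,-8.63,0],"rotation": [0,0.012,-0.034]},
    {"grip": 1,"offset": [7.86,-8.63,0],"rotation": [0,0.012,-0.034]},
    {"grip": 1,"offset": [7.86,-8.63,0],"rotation": [0,0.012,-0.034]},
    {"grip": 1,"offset": [7.86,-8.63,0],"rotation": [0,0.012,-0.034]},
    {"grip": 1,"offset": [7.86,-8.63,0],"rotation": [0,0.012,-0.034]},
    {"grip": 1,"offset": [7.86,-8.63,0],"rotation": [0,0.012,-0.034]},
    {"grip": 1,"offset": [7.86,-8.63,0],"rotation": [0,0.012,-0.034]},
    {"grip": 1,"offset": [7.86,-8.63,0],"rotation": [0,0.012,-0.034]},
    {"grip": 1,"offset": [7.86,-8.63,0],"rotation": [0,0.012,-0.034]},
    {"grip": 1,"offset": [7.86,-8.63,0],"rotation": [0,0.012,-0.034]},
  ],
)

```text
clock: 9.13
tcp_pos: [0.4202, -0.3157, 0.2074]
ee_rot: [180.0, -0.7, 180.0]
wrist_force: [0.7, -0.2, -0.4]
grip_width: 0.999
```

```bash
python3 -c "
from h import *
w=cam('wrist');w=cam('wrist');st();save(w,'w6')
for b in blobs(mask(w,(8,60,90),(32,255,255)),30):
    m=cv2.moments(b);u=(m['m10']/m['m00'],m['m01']/m['m00']);p=plane(w,u,.123)
    if abs(p[1]+.317)<.05:print(np.round(u,1),cv2.contourArea(b),'z.123',p)
go(.424,-.317,.0955,180)"
```

```text
9.23 tcp [ 0.4205 -0.3154  0.2076] rot [ 179.97   -0.73 -179.98] F [ 0.3  0.4 -0.9] grip 0.995 q [-15.   8. -21.   0. -62. -75.]
[323.1 215.9] 684.0 z.123 [ 0.42407154 -0.31716154  0.123     ]
off [-0.197, -0.064, 4.481] rot [0.0, -0.013, 0.0] rows~ 2.7
```

move_arm(
  targets=[
    {"grip": 1,"offset": [-0.14,-0.06,1.3],"rotation": [0,-0.013,0]},
    {"grip": 1,"offset": [-0.14,-0.06,2.6],"rotation": [0,-0.013,0]},
    {"grip": 1,"offset": [-0.14,-0.06,3.7],"rotation": [0,-0.013,0]},
    {"grip": 1,"offset": [-0.14,-0.06,4.3],"rotation": [0,-0.013,0]},
    {"grip": 1,"offset": [-0.14,-0.06,4.48],"rotation": [0,-0.013,0]},
    {"grip": 1,"offset": [-0.14,-0.06,4.48],"rotation": [0,-0.013,0]},
    {"grip": 1,"offset": [-0.14,-0.06,4.48],"rotation": [0,-0.013,0]},
    {"grip": 1,"offset": [-0.14,-0.06,4.48],"rotation": [0,-0.013,0]},
  ],
)

```text
clock: 9.9
tcp_pos: [0.4231, -0.3178, 0.0973]
ee_rot: [-180.0, 0.2, 180.0]
wrist_force: [0.4, 0.4, -0.2]
grip_width: 0.999
```

```bash
python3 -c "
from h import *
w=cam('wrist');st()
go(.424,-.317,.0955,180)"
```

```text
9.95 tcp [ 0.423  -0.3179  0.0974] rot [-179.96    0.19  179.97] F [-0.1 -0.8  1.2] grip 1.002 q [-16.  15. -29.  -0. -46. -74.]
off [-0.038, 0.035, 0.075] rot [-0.001, 0.003, -0.001] rows~ 0.1
```

Now I'll close on it, then lift.

move_arm(
  targets=[
    {"grip": 1,"offset": [-0.04,0.03,0.03],"rotation": [0,0,0]},
    {"grip": -1,"offset": [-0.04,0.03,0.03],"rotation": [0,0,0]},
    {"grip": -1,"offset": [-0.04,0.03,0.03],"rotation": [0,0,0]},
    {"grip": -1,"offset": [-0.04,0.03,0.03],"rotation": [0,0,0]},
    {"grip": -1,"offset": [-0.04,0.03,0.03],"rotation": [0,0,0]},
    {"grip": -1,"offset": [-0.04,0.03,0.03],"rotation": [0,0,0]},
    {"grip": -1,"offset": [-0.04,0.03,0.03],"rotation": [0,0,0]},
    {"grip": -1,"offset": [-0.04,0.03,0.03],"rotation": [0,0,0]},
  ],
)

```text
clock: 10.62
tcp_pos: [0.423, -0.317, 0.0957]
ee_rot: [180.0, 0.1, 179.9]
wrist_force: [-1.1, 1.4, 6.5]
grip_width: 0.431
```

move_arm(
  targets=[
    {"grip": -1,"offset": [0,0,-1.2],"rotation": [0,0,0]},
    {"grip": -1,"offset": [0,0,-2.6],"rotation": [0,0,0]},
    {"grip": -1,"offset": [0,0,-4.2],"rotation": [0,0,0]},
    {"grip": -1,"offset": [0,0,-5.4],"rotation": [0,0,0]},
    {"grip": -1,"offset": [0,0,-5.6],"rotation": [0,0,0]},
    {"grip": -1,"offset": [0,0,-5.6],"rotation": [0,0,0]},
    {"grip": -1,"offset": [0,0,-5.6],"rotation": [0,0,0]},
  ],
)

```text
clock: 11.2
tcp_pos: [0.422, -0.3164, 0.2339]
ee_rot: [179.9, -0.0, 179.9]
wrist_force: [-0.2, 0.4, -3.7]
grip_width: 0.428
```

```bash
python3 -c "
from h import *
w=cam('wrist');s=st()
b=max(blobs(mask(w,(8,60,90),(32,255,255))[:330,280:370].copy()),key=cv2.contourArea)
m=cv2.moments(b);u=(m['m10']/m['m00']+280,m['m01']/m['m00']);p=plane(w,u,s['tcp_pos'][2]+.026);print(u,p-s['tcp_pos'])
go(.630,.0615,.236,178)"
```

```text
11.25 tcp [ 0.4216 -0.3164  0.2332] rot [ 1.7989e+02 -1.0000e-01  1.7990e+02] F [-0.3  0.5 -4.3] grip 0.431 q [-16.   7. -19.  -0. -65. -74.]
(324.13152460300506, 292.71943316955065) [ 0.0025882  -0.00115046  0.026     ]
off [-8.308, 15.13, -0.097] rot [0.002, -0.002, 0.033] rows~ 10.3
```

move_arm(
  targets=[
    {"grip": -1,"offset": [-0.4,0.7,0],"rotation": [0,0,0]},
    {"grip": -1,"offset": [-1.0,1.8,0],"rotation": [0,0,0.01]},
    {"grip": -1,"offset": [-1.7,3.1,0],"rotation": [0,0,0.02]},
    {"grip": -1,"offset": [-2.5,4.5,0],"rotation": [0,0,0.033]},
    {"grip": -1,"offset": [-3.3,5.9,0],"rotation": [0,0,0.033]},
    {"grip": -1,"offset": [-4.0,7.3,0],"rotation": [0,0,0.033]},
    {"grip": -1,"offset": [-4.8,8.7,0],"rotation": [0,0,0.033]},
    {"grip": -1,"offset": [-5.6,10.1,0],"rotation": [0,0,0.033]},
    {"grip": -1,"offset": [-6.3,11.5,0],"rotation": [0,0,0.033]},
    {"grip": -1,"offset": [-7.1,12.9,0],"rotation": [0,0,0.033]},
    {"grip": -1,"offset": [-7.7,14.0,0],"rotation": [0,0,0.033]},
    {"grip": -1,"offset": [-8.1,14.8,0],"rotation": [0,0,0.033]},
  ],
)

```text
clock: 12.25
tcp_pos: [0.6259, 0.0554, 0.2322]
ee_rot: [-179.9, -0.2, 178.1]
wrist_force: [0.5, -0.5, -3.5]
grip_width: 0.427
```

move_arm(
  targets=[
    {"grip": -1,"offset": [-0.2,0.35,0],"rotation": [0,0,0]},
    {"grip": -1,"offset": [-0.2,0.35,0],"rotation": [0,0,0]},
    {"grip": -1,"offset": [-0.2,0.35,0],"rotation": [0,0,0]},
    {"grip": -1,"offset": [-0.2,0.35,0],"rotation": [0,0,0]},
    {"grip": -1,"offset": [-0.2,0.35,0],"rotation": [0,0,0]},
  ],
)

```text
clock: 12.67
tcp_pos: [0.6303, 0.0602, 0.235]
ee_rot: [-180.0, -0.0, 178.0]
wrist_force: [-0.4, -0.6, -3.0]
grip_width: 0.433
```

```bash
python3 -c "
from h import *
w=cam('wrist');s=st();save(w,'w7',(240,100,540,320),2);save(cam('side'),'s7',(220,100,420,250),4)
b=max(blobs(mask(w,(8,60,90),(32,255,255))[:330,280:370].copy()),key=cv2.contourArea)
m=cv2.moments(b);u=(m['m10']/m['m00']+280,m['m01']/m['m00']);p=plane(w,u,s['tcp_pos'][2]+.026);print(u,p-s['tcp_pos'])
go(.630,.062,.112,178)"
```

```text
12.72 tcp [0.6305 0.0603 0.2354] rot [1.7999e+02 3.0000e-02 1.7798e+02] F [-0.9  0.2 -3.2] grip 0.432 q [  23.   17.   -6.    0.  -68. -115.]
(330.860529986053, 38.40516039051604) [-0.09794894  0.00452094  0.026     ]
off [0.032, 0.066, 4.946] rot [0.0, 0.001, -0.0] rows~ 3.0
```

View pics/w7.png

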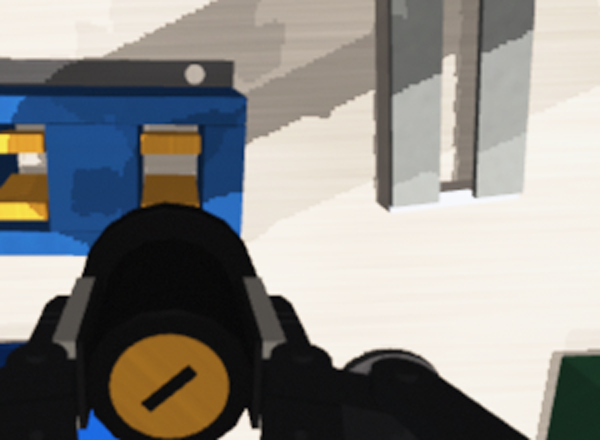

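View pics/s7.png

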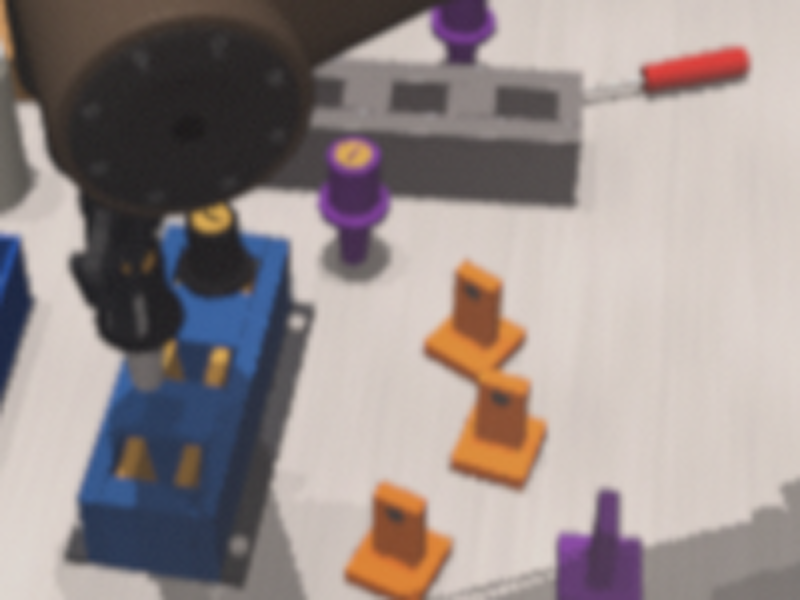

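The middle orange sled has been knocked aside, as the task warned. I'll re-measure it later. Inserting the second lock now.

move_arm(
  targets=[
    {"grip": -1,"offset": [0.02,0.06,1.2],"rotation": [0,0,0]},
    {"grip": -1,"offset": [0.02,0.06,2.2],"rotation": [0,0,0]},
    {"grip": -1,"offset": [0.02,0.06,3.0],"rotation": [0,0,0]},
    {"grip": -1,"offset": [0.02,0.06,3.6],"rotation": [0,0,0]},
    {"grip": -1,"offset": [0.02,0.06,4.1],"rotation": [0,0,0]},
    {"grip": -1,"offset": [0.02,0.06,4.5],"rotation": [0,0,0]},
    {"grip": -1,"offset": [0.02,0.06,4.8],"rotation": [0,0,0]},
    {"grip": -1,"offset": [0.02,0.06,4.95],"rotation": [0,0,0]},
    {"grip": -1,"offset": [0.02,0.06,4.95],"rotation": [0,0,0]},
    {"grip": -1,"offset": [0.02,0.06,4.95],"rotation": [0,0,0]},
  ],
)

```text
clock: 13.6
tcp_pos: [0.6305, 0.0626, 0.1118]
ee_rot: [180.0, 0.0, 178.0]
wrist_force: [-0.7, -1.0, -5.8]
grip_width: 0.431
```

move_arm(
  targets=[
    {"grip": -1,"offset": [0,0,0.1],"rotation": [0,0,0]},
    {"grip": -1,"offset": [0,0,0.2],"rotation": [0,0,0]},
    {"grip": -1,"offset": [0,0,0.3],"rotation": [0,0,0]},
    {"grip": -1,"offset": [0,0,0.4],"rotation": [0,0,0]},
    {"grip": -1,"offset": [0,0,0.45],"rotation": [0,0,0]},
    {"grip": -1,"offset": [0,0,0.45],"rotation": [0,0,0]},
  ],
)

```text
clock: 14.1
tcp_pos: [0.631, 0.0629, 0.1029]
ee_rot: [180.0, 0.2, 178.1]
wrist_force: [-7.1, 0.1, 11.8]
grip_width: 0.43
```

move_arm(
  targets=[
    {"grip": -1,"offset": [0,0,0.06],"rotation": [0,0,0]},
    {"grip": -1,"offset": [0,0,0.12],"rotation": [0,0,0]},
    {"grip": -1,"offset": [0,0,0.12],"rotation": [0,0,0]},
    {"grip": -1,"offset": [0,0,0.12],"rotation": [0,0,0]},
  ],
)

```text
clock: 14.43
tcp_pos: [0.6312, 0.063, 0.1007]
ee_rot: [180.0, 0.2, 178.1]
wrist_force: [-9.4, 0.3, 16.9]
grip_width: 0.432
```

move_arm(
  targets=[
    {"grip": -1,"offset": [0.05,0,0.06],"rotation": [0,0,0]},
    {"grip": -1,"offset": [0.05,0,0.14],"rotation": [0,0,0]},
    {"grip": -1,"offset": [0.05,0,0.14],"rotation": [0,0,0]},
    {"grip": -1,"offset": [0.05,0,0.14],"rotation": [0,0,0]},
  ],
)

```text
clock: 14.77
tcp_pos: [0.6312, 0.063, 0.1006]
ee_rot: [180.0, 0.4, 178.2]
wrist_force: [-14.7, -0.9, 36.1]
grip_width: 0.429
```

move_arm(
  targets=[
    {"grip": -1,"offset": [0.05,0,-0.12],"rotation": [0,0,0]},
    {"grip": -1,"offset": [0.05,0,-0.15],"rotation": [0,0,0]},
    {"grip": 1,"offset": [0.05,0,-0.15],"rotation": [0,0,0]},
    {"grip": 1,"offset": [0.05,0,-0.15],"rotation": [0,0,0]},
    {"grip": 1,"offset": [0.05,0,-0.15],"rotation": [0,0,0]},
    {"grip": 1,"offset": [0.05,0,-0.15],"rotation": [0,0,0]},
    {"grip": 1,"offset": [0.05,0,-0.15],"rotation": [0,0,0]},
    {"grip": 1,"offset": [0.05,0,-0.15],"rotation": [0,0,0]},
    {"grip": 1,"offset": [0.05,0,-1.5],"rotation": [0,0,0]},
    {"grip": 1,"offset": [0.05,0,-3.0],"rotation": [0,0,0]},
    {"grip": 1,"offset": [0.05,0,-4.6],"rotation": [0,0,0]},
    {"grip": 1,"offset": [0.05,0,-4.6],"rotation": [0,0,0]},
  ],
)

```text
clock: 15.77
tcp_pos: [0.6321, 0.0635, 0.2179]
ee_rot: [179.8, 0.7, 178.1]
wrist_force: [1.6, 0.1, 2.1]
grip_width: 1.005
```

```bash
python3 -c "
from h import *
st()
s=cam('side');t=cam('top');save(s,'s8',(220,130,420,280),4);save(t,'t8',(250,130,450,280),4)
for n,c_,a in(('side',s,(40,80)),('top',t,(0,0))):
  for b in blobs(mask(c_,(8,60,90),(32,255,255)),15):
    m=cv2.moments(b);u=(m['m10']/m['m00'],m['m01']/m['m00']);p=plane(c_,u,.128)
    if .4<p[0]<.7 and -.4<p[1]<.1: print(n,np.round(u,1),cv2.contourArea(b),np.round(p,4))
"
```

```text
15.77 tcp [0.6321 0.0635 0.2179] rot [179.85   0.75 178.12] F [1.6 0.1 2.1] grip 1.005 q [  23.   17.   -7.    0.  -65. -115.]
side [257.5 202. ] 55.5 [0.6306 0.0611 0.128 ]
side [273.9 191.1] 32.0 [0.5962 0.0204 0.128 ]
side [260.4 189.8] 45.5 [0.6311 0.0209 0.128 ]
side [341.6 195. ] 882.0 [0.4237 0.011  0.128 ]
side [307.7 138.1] 28.5 [ 0.537 -0.184  0.128]
top [317.7 246.7] 409.0 [ 0.4117 -0.0324  0.128 ]
top [352.5 237.8] 416.0 [ 0.4346 -0.1142  0.128 ]
top [279.1 224.1] 415.0 [0.4625 0.0605 0.128 ]
top [388.5 196.4] 68.5 [ 0.5359 -0.199   0.128 ]
top [315.9 170.4] 51.0 [ 0.5948 -0.0232  0.128 ]
top [350.6 159.6] 100.5 [ 0.6237 -0.1066  0.128 ]
top [317.4 157.3] 73.5 [ 0.6274 -0.0259  0.128 ]
top [280.6 155.2] 72.0 [0.6303 0.0637 0.128 ]
```

View pics/s8.png

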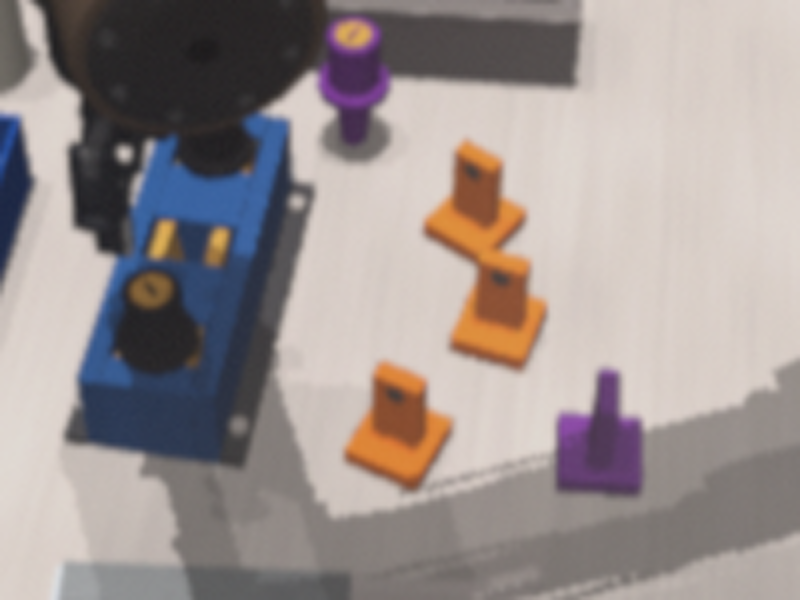

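View pics/t8.png

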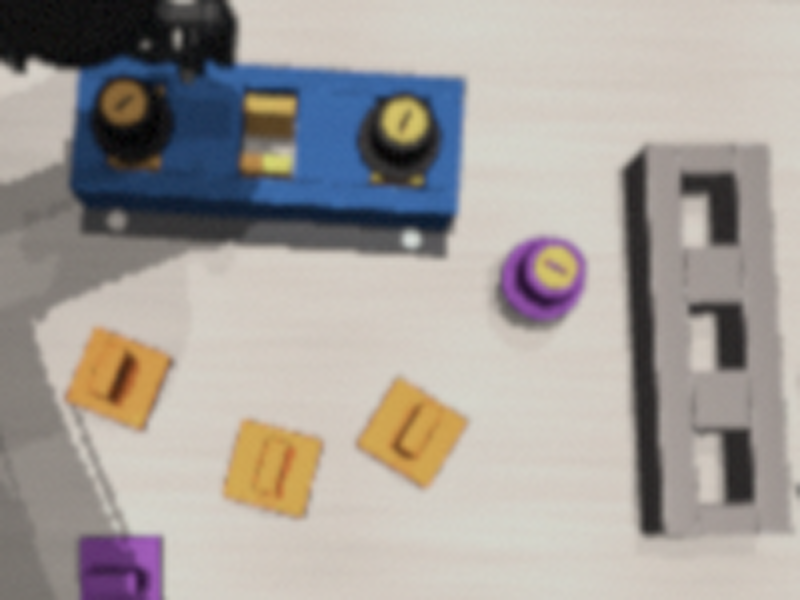

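```bash
cat >> h.py <<'E'
def keys(c,amin=200):
    out=[]
    for b in blobs(mask(c,(5,130,80),(24,255,255)),amin):
        w=np.array([plane(c,p[0],.016)[:2] for p in b]).astype(np.float32)
        if w[:,0].min()<.3 or w[:,0].max()>.6 or abs(w[:,1]).max()>.4: continue
        (x,y),(a,bb),an=cv2.minAreaRect(w*1000)
        an=(an+45)%90-45
        m=cv2.moments(b);out.append((x/1000,y/1000,an));print("px",round(m['m10']/m['m00'],1),round(m['m01']/m['m00'],1),"xy",round(x/1000,4),round(y/1000,4),"size",round(a,1),round(bb,1),"ang",round(an,1))
    return out
E
python3 -c "
from h import *
t=cam('top');keys(t);st();go(.465,.0635,.2,180-20)
"
```

```text
px 317.6 246.6 xy 0.414 -0.0311 size 51.6 49.2 ang -13.7
px 352.5 237.8 xy 0.4399 -0.1228 size 51.9 49.8 ang -31.2
px 279.2 224.2 xy 0.4708 0.0729 size 53.2 50.2 ang -19.8
15.92 tcp [0.6281 0.0631 0.2094] rot [1.7994e+02 1.1000e-01 1.7803e+02] F [-0.7  0.1 -1.2] grip 1.003 q [  23.   18.   -8.   -0.  -64. -115.]
off [6.52, -0.208, 0.363] rot [0.001, 0.002, 0.315] rows~ 3.9
```

move_arm(
  targets=[
    {"grip": 1,"offset": [6.3,0.17,0.3],"rotation": [0,0,0.315]},
    {"grip": 1,"offset": [6.3,0.17,0.3],"rotation": [0,0,0.315]},
    {"grip": 1,"offset": [6.3,0.17,0.3],"rotation": [0,0,0.315]},
    {"grip": 1,"offset": [6.3,0.17,0.3],"rotation": [0,0,0.315]},
    {"grip": 1,"offset": [6.3,0.17,0.3],"rotation": [0,0,0.315]},
    {"grip": 1,"offset": [6.3,0.17,0.3],"rotation": [0,0,0.315]},
    {"grip": 1,"offset": [6.3,0.17,0.3],"rotation": [0,0,0.315]},
    {"grip": 1,"offset": [6.3,0.17,0.3],"rotation": [0,0,0.315]},
  ],
)

```text
clock: 16.58
tcp_pos: [0.4715, 0.0727, 0.2009]
ee_rot: [-180.0, 0.0, 160.0]
wrist_force: [0.5, 0.5, -0.9]
grip_width: 0.996
```

```bash
python3 -c "
from h import *
w=cam('wrist');st();save(w,'w9')
go(.471,.073,.15,160)
"
```

```text
16.63 tcp [0.4715 0.0726 0.2008] rot [-1.7998e+02  2.0000e-02  1.5997e+02] F [-0.   0.3 -0. ] grip 0.999 q [  32.    4.  -27.    0.  -59. -143.]
off [0.026, 0.009, 2.033] rot [-0.0, 0.0, -0.001] rows~ 1.2
```

View pics/w9.png

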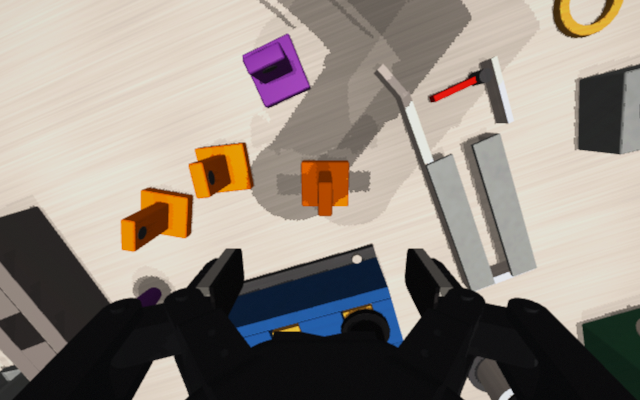

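```bash
python3 -c "
from h import *
w=cam('wrist');keys(w,800)
for q in [(302.5,161.5),(348.5,161.5),(301.5,206),(349.5,206)]: print(plane(w,q,.016))
for q in [(318.5,214),(331.5,214),(331,171),(319,171)]: print(plane(w,q,.08))
"
```

```text
px 157.1 218.0 xy 0.4473 -0.1382 size 84.5 87.6 ang -30.4
px 324.5 184.1 xy 0.4772 0.0708 size 55.3 66.7 ang -20.0
px 220.7 169.5 xy 0.4161 -0.0361 size 70.1 57.7 ang -13.0
[0.43881279 0.05772368 0.016     ]
[0.45683957 0.1073288  0.016     ]
[0.48826737 0.03721946 0.016     ]
[0.50799738 0.09146755 0.016     ]
[0.48447004 0.06162713 0.08      ]
[0.48876947 0.07344669 0.08      ]
[0.44902733 0.08704372 0.08      ]
[0.44523914 0.07662131 0.08      ]
```

move_arm(
  targets=[
    {"grip": 1,"offset": [0,0.02,1.5],"rotation": [0,0,0]},
    {"grip": 1,"offset": [0,0.02,3.0],"rotation": [0,0,0]},
    {"grip": 1,"offset": [0,0.02,4.5],"rotation": [0,0,0]},
    {"grip": 1,"offset": [0,0.02,5.6],"rotation": [0,0,0]},
    {"grip": 1,"offset": [0,0.02,6.15],"rotation": [0,0,0]},
    {"grip": 1,"offset": [0,0.02,6.15],"rotation": [0,0,0]},
    {"grip": 1,"offset": [0,0.02,6.15],"rotation": [0,0,0]},
  ],
)

```text
clock: 17.27
tcp_pos: [0.4712, 0.0727, 0.0468]
ee_rot: [-179.9, -0.0, 160.0]
wrist_force: [0.3, -0.2, 1.2]
grip_width: 0.998
```

move_arm(
  targets=[
    {"grip": -1,"offset": [0,0,0],"rotation": [0,0,0]},
    {"grip": -1,"offset": [0,0,0],"rotation": [0,0,0]},
    {"grip": -1,"offset": [0,0,0],"rotation": [0,0,0]},
    {"grip": -1,"offset": [0,0,0],"rotation": [0,0,0]},
    {"grip": -1,"offset": [0,0,0],"rotation": [0,0,0]},
    {"grip": -1,"offset": [0,0,0],"rotation": [0,0,0]},
    {"grip": -1,"offset": [0,0,0],"rotation": [0,0,0]},
    {"grip": -1,"offset": [0,0,0],"rotation": [0,0,0]},
    {"grip": -1,"offset": [0,0,0],"rotation": [0,0,0]},
    {"grip": -1,"offset": [0,0,0],"rotation": [0,0,0]},
  ],
  newtons=40,
)

```text
clock: 18.1
tcp_pos: [0.4716, 0.0733, 0.0482]
ee_rot: [179.9, 0.1, 160.0]
wrist_force: [-1.9, 0.5, 6.7]
grip_width: 0.156
```

```bash
python3 -c "
from h import *
w=cam('wrist');st();save(w,'w10')
u=np.array([np.cos(np.radians(5.1)),np.sin(np.radians(5.1))]);m=np.array([.4217,.2229])
for d in (-.075,.205,.15,.096): print(d,m+u*d)
"
```

```text
18.15 tcp [0.4715 0.0734 0.0482] rot [1.7993e+02 9.0000e-02 1.6001e+02] F [-0.8  1.1  6.1] grip 0.157 q [  33.   15.  -38.    0.  -37. -143.]
-0.075 [0.34699692 0.21623293]
0.205 [0.62588842 0.24112333]
0.15 [0.57110616 0.23623414]
0.096 [0.51731994 0.23143385]
```

View pics/w10.png

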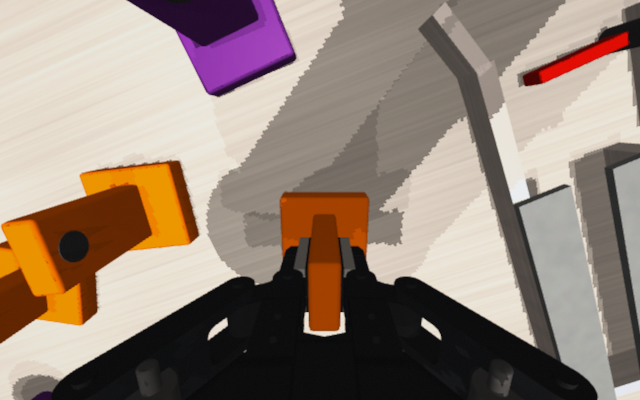

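move_arm(
  targets=[
    {"grip": -1,"offset": [0,0,-1.0],"rotation": [0,0,0]},
    {"grip": -1,"offset": [0,0,-2.2],"rotation": [0,0,0]},
    {"grip": -1,"offset": [0,0,-3.2],"rotation": [0,0,0]},
    {"grip": -1,"offset": [0,0,-3.6],"rotation": [0,0,0]},
    {"grip": -1,"offset": [0,0,-3.6],"rotation": [0,0,0]},
    {"grip": -1,"offset": [0,0,-3.6],"rotation": [0,0,0]},
  ],
)

```text
clock: 18.65
tcp_pos: [0.4709, 0.0731, 0.1377]
ee_rot: [179.9, 0.1, 160.0]
wrist_force: [-0.2, -0.3, -2.3]
grip_width: 0.156
```

```bash
cat >> h.py <<'E'
U=np.array([np.cos(np.radians(5.1)),np.sin(np.radians(5.1))]);MO=np.array([.4217,.2229])
def tgo(d,z,e=0,yaw=185.1):
    p=MO+U*d+e*np.array([-U[1],U[0]]);print(p);go(p[0],p[1],z,yaw)
def tpos():
    s=r.sense();q=s["tcp_pos"][:2]-MO;print("track x %.4f y %.4f"%(q@U,q@np.array([-U[1],U[0]])))
E
python3 -c "
from h import *
w=cam('wrist');st();save(w,'w11')
tgo(-.052,.135)
"
```

```text
18.7 tcp [0.4704 0.0728 0.1369] rot [179.99   0.   159.98] F [-0.3  0.2 -1.1] grip 0.157 q [  33.    8.  -32.   -0.  -50. -143.]
[0.36990586 0.2182775 ]
off [5.769, 4.089, 0.075] rot [0.0, 0.0, -0.439] rows~ 4.2
```

View pics/w11.png

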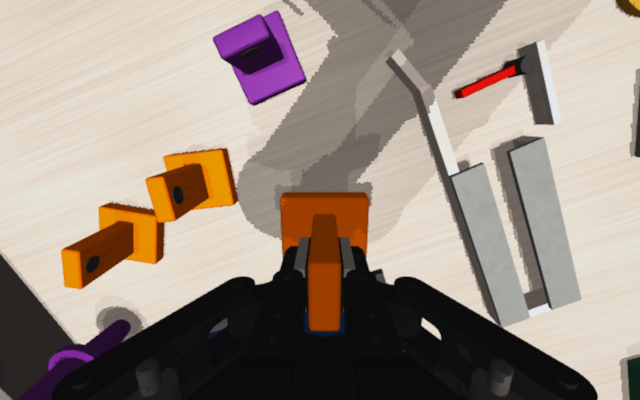

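move_arm(
  targets=[
    {"grip": -1,"offset": [0.7,0.5,0],"rotation": [0,0,-0.08]},
    {"grip": -1,"offset": [1.8,1.2,0],"rotation": [0,0,-0.17]},
    {"grip": -1,"offset": [2.9,2.0,0],"rotation": [0,0,-0.26]},
    {"grip": -1,"offset": [4.0,2.8,0],"rotation": [0,0,-0.35]},
    {"grip": -1,"offset": [5.0,3.5,0],"rotation": [0,0,-0.44]},
    {"grip": -1,"offset": [5.77,4.09,0],"rotation": [0,0,-0.44]},
    {"grip": -1,"offset": [5.77,4.09,0],"rotation": [0,0,-0.44]},
    {"grip": -1,"offset": [5.77,4.09,0],"rotation": [0,0,-0.44]},
    {"grip": -1,"offset": [5.77,4.09,0],"rotation": [0,0,-0.44]},
  ],
)

```text
clock: 19.45
tcp_pos: [0.37, 0.2179, 0.1365]
ee_rot: [-179.9, -0.0, -174.8]
wrist_force: [0.3, -0.5, -1.4]
grip_width: 0.158
```

```bash
python3 -c "
from h import *
w=cam('wrist');st();tpos();save(cam('side'),'s12',(220,200,420,350),4);save(cam('top'),'t12',(120,140,320,290),4)
tgo(-.052,.049)
"
```

```text
19.5 tcp [0.3703 0.2176 0.1367] rot [-1.7992e+02 -2.0000e-02 -1.7483e+02] F [ 0.6  0.5 -1.7] grip 0.159 q [  57.    3.  -37.    0.  -50. -142.]
track x -0.0517 y -0.0007
[0.36990586 0.2182775 ]
off [0.028, 0.034, 3.521] rot [-0.001, 0.0, 0.0] rows~ 2.1
```

View pics/s12.png

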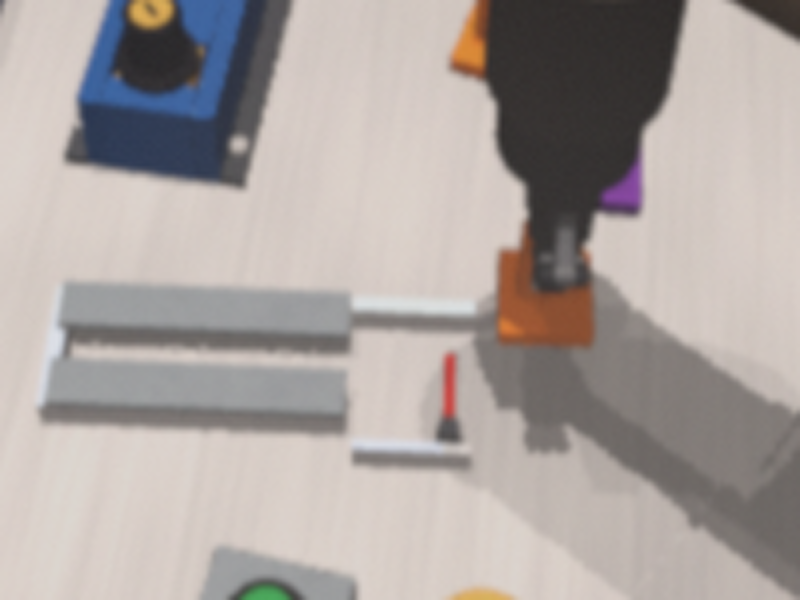

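View pics/t12.png

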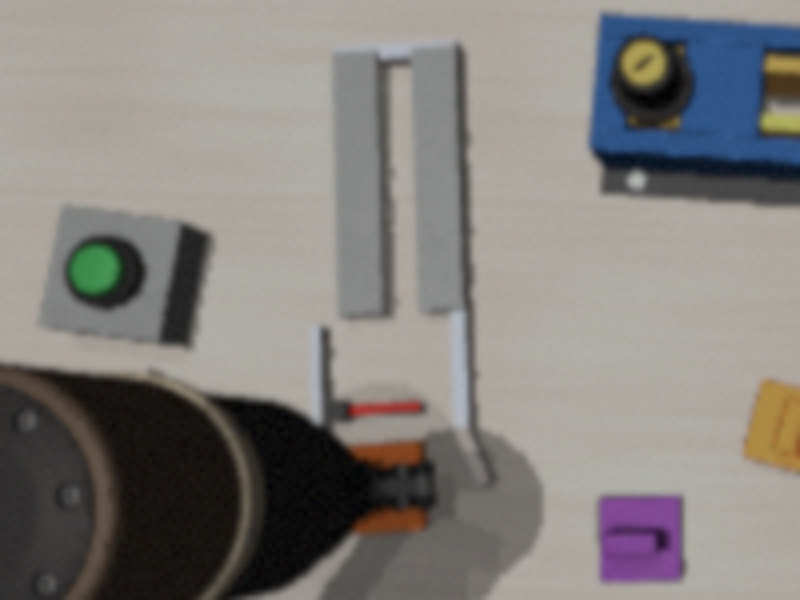

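move_arm(
  targets=[
    {"grip": -1,"offset": [0.03,0.03,1.0],"rotation": [0,0,0]},
    {"grip": -1,"offset": [0.03,0.03,2.0],"rotation": [0,0,0]},
    {"grip": -1,"offset": [0.03,0.03,2.9],"rotation": [0,0,0]},
    {"grip": -1,"offset": [0.03,0.03,3.3],"rotation": [0,0,0]},
    {"grip": -1,"offset": [0.03,0.03,3.48],"rotation": [0,0,0]},
    {"grip": -1,"offset": [0.03,0.03,3.48],"rotation": [0,0,0]},
    {"grip": -1,"offset": [0.03,0.03,3.48],"rotation": [0,0,0]},
  ],
)

```text
clock: 20.18
tcp_pos: [0.3703, 0.219, 0.0509]
ee_rot: [180.0, 0.1, -174.8]
wrist_force: [0.3, 0.6, -1.2]
grip_width: 0.161
```

```bash
python3 -c "
from h import *
w=cam('wrist');st();tpos()
tgo(.09,.0495)
"
```

```text
20.23 tcp [0.3704 0.2194 0.0512] rot [ 1.7995e+02  1.0000e-01 -1.7482e+02] F [ 0.2  0.1 -0.5] grip 0.156 q [  57.   11.  -43.    0.  -36. -142.]
track x -0.0514 y 0.0011
[0.5113437  0.23090049]
off [-5.657, -0.05, 0.08] rot [0.001, 0.002, 0.001] rows~ 3.4
```

move_arm(
  targets=[
    {"grip": -1,"offset": [-0.3,0,0.06],"rotation": [0,0,0]},
    {"grip": -1,"offset": [-0.8,-0.01,0.06],"rotation": [0,0,0]},
    {"grip": -1,"offset": [-1.3,-0.02,0.06],"rotation": [0,0,0]},
    {"grip": -1,"offset": [-1.8,-0.03,0.06],"rotation": [0,0,0]},
    {"grip": -1,"offset": [-2.3,-0.04,0.06],"rotation": [0,0,0]},
    {"grip": -1,"offset": [-2.8,-0.05,0.06],"rotation": [0,0,0]},
    {"grip": -1,"offset": [-3.2,-0.05,0.06],"rotation": [0,0,0]},
    {"grip": -1,"offset": [-3.2,-0.05,0.06],"rotation": [0,0,0]},
  ],
)

```text
clock: 20.9
tcp_pos: [0.4526, 0.2258, 0.0493]
ee_rot: [180.0, 0.2, -174.8]
wrist_force: [2.9, -2.2, -1.2]
grip_width: 0.159
```

```bash
python3 -c "
from h import *
w=cam('wrist');st();tpos();save(w,'w13');save(cam('side'),'s13',(220,200,420,350),4)
tgo(.09,.0495)
"
```

```text
20.95 tcp [0.4516 0.2255 0.0492] rot [ 1.7997e+02  1.4000e-01 -1.7486e+02] F [ 1.8 -3.  -0.4] grip 0.158 q [  49.   17.  -34.    0.  -38. -134.]
track x 0.0301 y -0.0001
[0.5113437  0.23090049]
off [-2.432, 0.008, -0.007] rot [0.0, 0.002, 0.001] rows~ 1.5
```

View pics/w13.png

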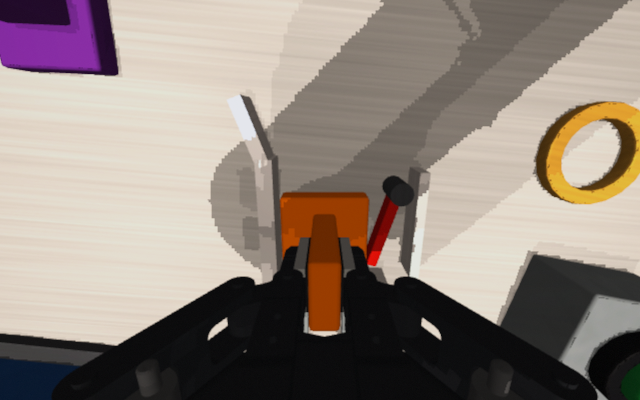

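View pics/s13.png

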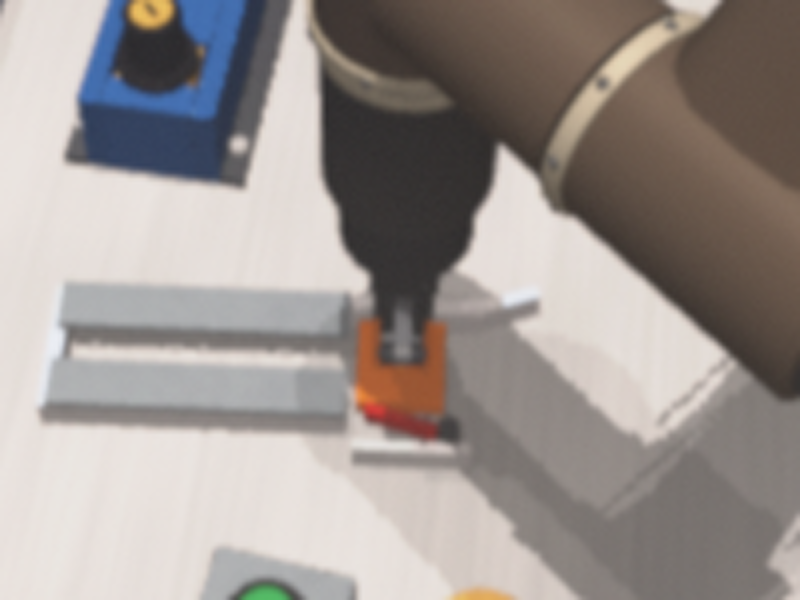

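move_arm(
  targets=[
    {"grip": -1,"offset": [-0.4,0,0],"rotation": [0,0,0]},
    {"grip": -1,"offset": [-0.9,0,0],"rotation": [0,0,0]},
    {"grip": -1,"offset": [-1.4,0,0],"rotation": [0,0,0]},
    {"grip": -1,"offset": [-1.9,0,0],"rotation": [0,0,0]},
    {"grip": -1,"offset": [-2.4,0,0],"rotation": [0,0,0]},
    {"grip": -1,"offset": [-2.4,0,0],"rotation": [0,0,0]},
    {"grip": -1,"offset": [-2.4,0,0],"rotation": [0,0,0]},
  ],
)

```text
clock: 21.58
tcp_pos: [0.51, 0.2312, 0.0493]
ee_rot: [179.9, 0.1, -174.8]
wrist_force: [-0.8, -0.4, -1.2]
grip_width: 0.157
```

```bash
python3 -c "
from h import *
w=cam('wrist');st();tpos();save(w,'w14')
tgo(.2,.0495)
"
```

```text
21.63 tcp [0.5093 0.2309 0.0492] rot [ 1.7997e+02  7.0000e-02 -1.7480e+02] F [-1.2 -0.4 -0.9] grip 0.16 q [  44.   21.  -27.    0.  -41. -129.]
track x 0.0879 y 0.0001
[0.62090821 0.24067886]
off [-4.482, -0.013, -0.007] rot [0.001, 0.001, 0.002] rows~ 2.7
```

View pics/w14.png

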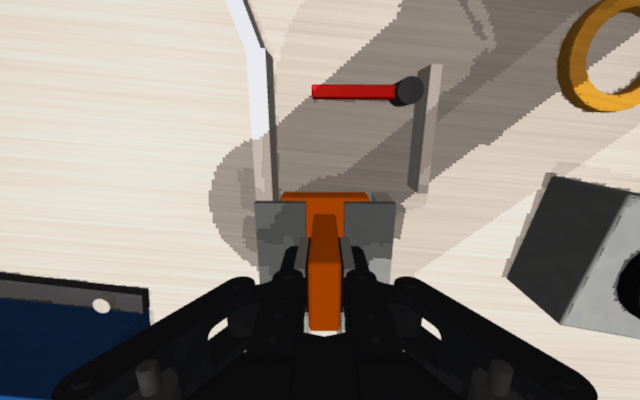

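Sled 1 is under the covers and the gate has shut behind it. I'll slide it deeper.

move_arm(
  targets=[
    {"grip": -1,"offset": [-0.4,0,0],"rotation": [0,0,0]},
    {"grip": -1,"offset": [-1.0,0,0],"rotation": [0,0,0]},
    {"grip": -1,"offset": [-1.6,0,0],"rotation": [0,0,0]},
    {"grip": -1,"offset": [-2.2,0,0],"rotation": [0,0,0]},
    {"grip": -1,"offset": [-2.8,0,0],"rotation": [0,0,0]},
    {"grip": -1,"offset": [-3.4,0,0],"rotation": [0,0,0]},
    {"grip": -1,"offset": [-4.0,0,0],"rotation": [0,0,0]},
    {"grip": -1,"offset": [-4.45,0,0],"rotation": [0,0,0]},
    {"grip": -1,"offset": [-4.6,0,0],"rotation": [0,0,0]},
    {"grip": -1,"offset": [-4.6,0,0],"rotation": [0,0,0]},
  ],
)

```text
clock: 22.47
tcp_pos: [0.6243, 0.2411, 0.0491]
ee_rot: [180.0, 0.1, -174.8]
wrist_force: [-0.1, 0.9, -1.3]
grip_width: 0.162
```

move_arm(
  targets=[
    {"grip": 1,"offset": [0,0,0],"rotation": [0,0,0]},
    {"grip": 1,"offset": [0,0,0],"rotation": [0,0,0]},
    {"grip": 1,"offset": [0,0,0],"rotation": [0,0,0]},
    {"grip": 1,"offset": [0,0,0],"rotation": [0,0,0]},
    {"grip": 1,"offset": [0,0,0],"rotation": [0,0,0]},
    {"grip": 1,"offset": [0,0,0],"rotation": [0,0,0]},
    {"grip": 1,"offset": [0,0,-1.5],"rotation": [0,0,0]},
    {"grip": 1,"offset": [0,0,-3.0],"rotation": [0,0,0]},
    {"grip": 1,"offset": [0,0,-4.6],"rotation": [0,0,0]},
    {"grip": 1,"offset": [0,0,-6.0],"rotation": [0,0,0]},
    {"grip": 1,"offset": [0,0,-6.0],"rotation": [0,0,0]},
  ],
)

```text
clock: 23.38
tcp_pos: [0.6272, 0.2426, 0.2085]
ee_rot: [179.7, 0.7, -174.7]
wrist_force: [0.3, 1.9, 1.2]
grip_width: 0.999
```

```bash
python3 -c "
from h import *
w=cam('wrist');st();tpos();save(w,'w15');t=cam('top');keys(t)
"
```

```text
23.43 tcp [0.6257 0.2422 0.2047] rot [ 179.77    0.51 -174.77] F [ 0.6  0.3 -1.2] grip 1.002 q [  38.   21.   -3.    0.  -65. -123.]
track x 0.2049 y 0.0010
px 317.7 246.7 xy 0.4141 -0.0311 size 51.6 49.4 ang -13.7
px 352.5 237.8 xy 0.4399 -0.123 size 51.7 50.1 ang -30.2
```

View pics/w15.png

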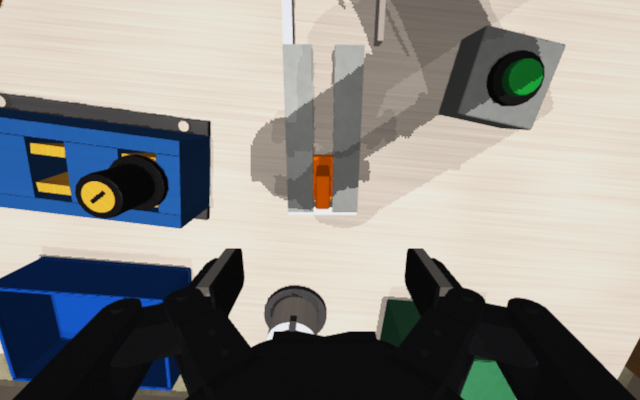

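```bash
python3 -c "
from h import *
go(.4148,-.0308,.20,166.6)
"
```

```text
off [9.334, -10.09, -0.003] rot [0.003, 0.004, 0.325] rows~ 8.2
```

move_arm(
  targets=[
    {"grip": 1,"offset": [9.33,-10.09,0],"rotation": [0,0,0.325]},
    {"grip": 1,"offset": [9.33,-10.09,0],"rotation": [0,0,0.325]},
    {"grip": 1,"offset": [9.33,-10.09,0],"rotation": [0,0,0.325]},
    {"grip": 1,"offset": [9.33,-10.09,0],"rotation": [0,0,0.325]},
    {"grip": 1,"offset": [9.33,-10.09,0],"rotation": [0,0,0.325]},
    {"grip": 1,"offset": [9.33,-10.09,0],"rotation": [0,0,0.325]},
    {"grip": 1,"offset": [9.33,-10.09,0],"rotation": [0,0,0.325]},
    {"grip": 1,"offset": [9.33,-10.09,0],"rotation": [0,0,0.325]},
    {"grip": 1,"offset": [9.33,-10.09,0],"rotation": [0,0,0.325]},
    {"grip": 1,"offset": [9.33,-10.09,0],"rotation": [0,0,0.325]},
    {"grip": 1,"offset": [9.33,-10.09,0],"rotation": [0,0,0.325]},
    {"grip": 1,"offset": [9.33,-10.09,0],"rotation": [0,0,0.325]},
  ],
)

```text
clock: 24.48
tcp_pos: [0.4145, -0.0311, 0.1986]
ee_rot: [180.0, 0.0, 166.6]
wrist_force: [1.1, -0.1, 0.3]
grip_width: 0.997
```

```bash
python3 -c "
from h import *
w=cam('wrist');st();save(w,'w16');go(.4148,-.0308,.047,166.6)
"
```

```text
24.53 tcp [ 0.4147 -0.0309  0.1986] rot [-1.800e+02  1.000e-02  1.666e+02] F [-0.3 -0.4  0.5] grip 1.002 q [  23.   -3.  -34.    0.  -59. -127.]
off [-0.003, 0.004, 6.064] rot [-0.0, 0.0, -0.0] rows~ 3.6
```

View pics/w16.png

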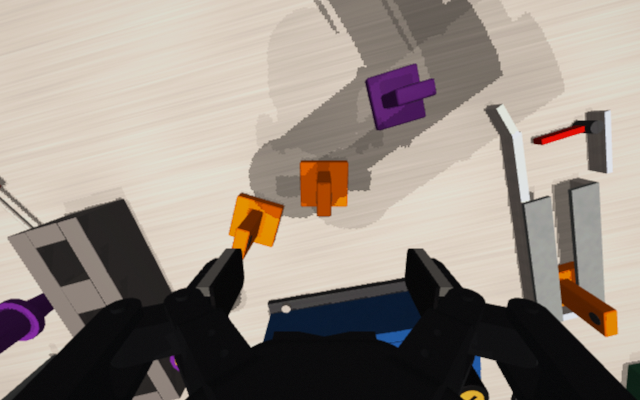

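move_arm(
  targets=[
    {"grip": 1,"offset": [0,0,1.5],"rotation": [0,0,0]},
    {"grip": 1,"offset": [0,0,3.0],"rotation": [0,0,0]},
    {"grip": 1,"offset": [0,0,4.5],"rotation": [0,0,0]},
    {"grip": 1,"offset": [0,0,5.6],"rotation": [0,0,0]},
    {"grip": 1,"offset": [0,0,6.06],"rotation": [0,0,0]},
    {"grip": 1,"offset": [0,0,6.06],"rotation": [0,0,0]},
    {"grip": 1,"offset": [0,0,6.06],"rotation": [0,0,0]},
  ],
)

```text
clock: 25.12
tcp_pos: [0.4145, -0.031, 0.0469]
ee_rot: [-179.9, -0.1, 166.6]
wrist_force: [0.5, -1.1, 1.0]
grip_width: 1.002
```

move_arm(
  targets=[
    {"grip": -1,"offset": [0,0,0],"rotation": [0,0,0]},
    {"grip": -1,"offset": [0,0,0],"rotation": [0,0,0]},
    {"grip": -1,"offset": [0,0,0],"rotation": [0,0,0]},
    {"grip": -1,"offset": [0,0,0],"rotation": [0,0,0]},
    {"grip": -1,"offset": [0,0,0],"rotation": [0,0,0]},
    {"grip": -1,"offset": [0,0,0],"rotation": [0,0,0]},
    {"grip": -1,"offset": [0,0,0],"rotation": [0,0,0]},
    {"grip": -1,"offset": [0,0,0],"rotation": [0,0,0]},
    {"grip": -1,"offset": [0,0,0],"rotation": [0,0,0]},
    {"grip": -1,"offset": [0,0,0],"rotation": [0,0,0]},
  ],
)

```text
clock: 25.95
tcp_pos: [0.4147, -0.0313, 0.048]
ee_rot: [180.0, 0.1, 166.6]
wrist_force: [-1.4, 0.0, 6.9]
grip_width: 0.155
```

move_arm(
  targets=[
    {"grip": -1,"offset": [0,0,-1.0],"rotation": [0,0,0]},
    {"grip": -1,"offset": [0,0,-2.4],"rotation": [0,0,0]},
    {"grip": -1,"offset": [0,0,-3.8],"rotation": [0,0,0]},
    {"grip": -1,"offset": [0,0,-4.4],"rotation": [0,0,0]},
    {"grip": -1,"offset": [0,0,-4.4],"rotation": [0,0,0]},
    {"grip": -1,"offset": [0,0,-4.4],"rotation": [0,0,0]},
  ],
)

```text
clock: 26.45
tcp_pos: [0.4145, -0.0311, 0.158]
ee_rot: [179.9, 0.1, 166.6]
wrist_force: [0.8, -0.1, -1.3]
grip_width: 0.159
```

```bash
python3 -c "
from h import *
w=cam('wrist');st();save(w,'w17')
go(.455,.10,.157,175);tgo(-.052,.157)
"
```

```text
26.5 tcp [ 0.4137 -0.0314  0.157 ] rot [1.7996e+02 2.0000e-02 1.6656e+02] F [ 0.1 -0.4 -2.2] grip 0.161 q [  23.   -0.  -37.   -0.  -53. -127.]
off [-0.385, 5.495, 0.004] rot [0.001, 0.0, -0.147] rows~ 3.3
[0.36990586 0.2182775 ]
off [4.026, 9.305, 0.005] rot [0.001, 0.001, -0.324] rows~ 6.1
```

View pics/w17.png

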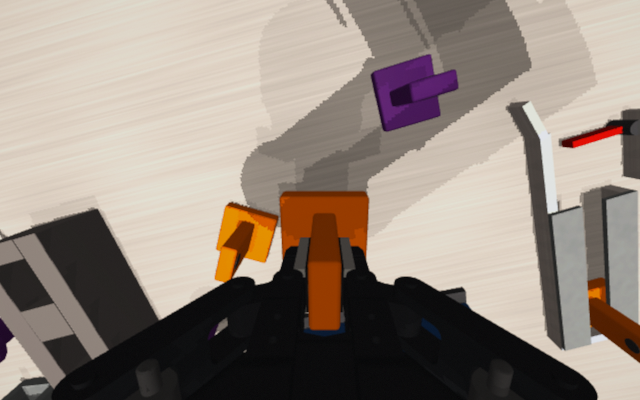

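move_arm(
  targets=[
    {"grip": -1,"offset": [-0.1,0.8,0],"rotation": [0,0,-0.03]},
    {"grip": -1,"offset": [-0.2,2.1,0],"rotation": [0,0,-0.07]},
    {"grip": -1,"offset": [-0.3,3.4,0],"rotation": [0,0,-0.1]},
    {"grip": -1,"offset": [0.0,4.7,0],"rotation": [0,0,-0.15]},
    {"grip": -1,"offset": [0.8,6.0,0],"rotation": [0,0,-0.2]},
    {"grip": -1,"offset": [1.8,7.0,0],"rotation": [0,0,-0.25]},
    {"grip": -1,"offset": [2.8,8.1,0],"rotation": [0,0,-0.3]},
    {"grip": -1,"offset": [3.6,8.9,0],"rotation": [0,0,-0.324]},
    {"grip": -1,"offset": [4.03,9.31,0],"rotation": [0,0,-0.324]},
    {"grip": -1,"offset": [4.03,9.31,0],"rotation": [0,0,-0.324]},
    {"grip": -1,"offset": [4.03,9.31,0],"rotation": [0,0,-0.324]},
    {"grip": -1,"offset": [4.03,9.31,0],"rotation": [0,0,-0.324]},
  ],
)

```text
clock: 27.5
tcp_pos: [0.3699, 0.2177, 0.1564]
ee_rot: [-179.9, -0.0, -174.8]
wrist_force: [0.6, 0.6, -0.6]
grip_width: 0.157
```

```bash
python3 -c "
from h import *
w=cam('wrist');st();tpos();tgo(-.052,.0493)
"
```

```text
27.55 tcp [0.3702 0.2175 0.1566] rot [-1.7991e+02 -2.0000e-02 -1.7489e+02] F [-0.3 -0.5 -1.4] grip 0.16 q [  57.    2.  -36.    0.  -53. -142.]
track x -0.0518 y -0.0008
[0.36990586 0.2182775 ]
off [0.006, 0.037, 4.293] rot [-0.001, -0.0, 0.0] rows~ 2.6
```

Next I lower it, then slide it in.

move_arm(
  targets=[
    {"grip": -1,"offset": [0,0.03,1.2],"rotation": [0,0,0]},
    {"grip": -1,"offset": [0,0.03,2.4],"rotation": [0,0,0]},
    {"grip": -1,"offset": [0,0.03,3.4],"rotation": [0,0,0]},
    {"grip": -1,"offset": [0,0.03,4.0],"rotation": [0,0,0]},
    {"grip": -1,"offset": [0,0.03,4.3],"rotation": [0,0,0]},
    {"grip": -1,"offset": [0,0.03,4.3],"rotation": [0,0,0]},
    {"grip": -1,"offset": [0,0.03,4.3],"rotation": [0,0,0]},
  ],
)

```text
clock: 28.13
tcp_pos: [0.3708, 0.2186, 0.0499]
ee_rot: [-180.0, 0.0, -174.9]
wrist_force: [-0.1, 0.6, -1.1]
grip_width: 0.156
```

```bash
python3 -c "
from h import *
w=cam('wrist');st();tpos();tgo(.092,.0493)
"
```

```text
28.18 tcp [0.3709 0.2189 0.0502] rot [ 1.7999e+02  7.0000e-02 -1.7491e+02] F [-0.5 -0.5 -0.7] grip 0.16 q [  57.   11.  -43.    0.  -36. -142.]
track x -0.0510 y 0.0006
[0.51333578 0.23107828]
off [-5.719, -0.021, 0.043] rot [0.0, 0.001, -0.0] rows~ 3.4
```

move_arm(
  targets=[
    {"grip": -1,"offset": [-0.3,0,0.03],"rotation": [0,0,0]},
    {"grip": -1,"offset": [-0.8,0,0.03],"rotation": [0,0,0]},
    {"grip": -1,"offset": [-1.3,0,0.03],"rotation": [0,0,0]},
    {"grip": -1,"offset": [-1.8,0,0.03],"rotation": [0,0,0]},
    {"grip": -1,"offset": [-2.3,0,0.03],"rotation": [0,0,0]},
    {"grip": -1,"offset": [-2.8,0,0.03],"rotation": [0,0,0]},
    {"grip": -1,"offset": [-3.3,0,0.03],"rotation": [0,0,0]},
    {"grip": -1,"offset": [-3.8,0,0.03],"rotation": [0,0,0]},
    {"grip": -1,"offset": [-4.3,0,0.03],"rotation": [0,0,0]},
    {"grip": -1,"offset": [-4.8,0,0.03],"rotation": [0,0,0]},
    {"grip": -1,"offset": [-5.3,0,0.03],"rotation": [0,0,0]},
    {"grip": -1,"offset": [-5.7,0,0.03],"rotation": [0,0,0]},
  ],
)

```text
clock: 29.18
tcp_pos: [0.5149, 0.2322, 0.0495]
ee_rot: [180.0, 0.1, -174.9]
wrist_force: [0.5, 0.5, -1.4]
grip_width: 0.157
```

move_arm(
  targets=[
    {"grip": -1,"offset": [-0.4,0,0],"rotation": [0,0,0]},
    {"grip": -1,"offset": [-0.8,0,0],"rotation": [0,0,0]},
    {"grip": -1,"offset": [-1.2,0,0],"rotation": [0,0,0]},
    {"grip": -1,"offset": [-1.6,0,0],"rotation": [0,0,0]},
    {"grip": -1,"offset": [-1.9,0,0],"rotation": [0,0,0]},
    {"grip": -1,"offset": [-2.2,0,0],"rotation": [0,0,0]},
    {"grip": -1,"offset": [-2.2,0,0],"rotation": [0,0,0]},
    {"grip": -1,"offset": [-2.2,0,0],"rotation": [0,0,0]},
  ],
)

```text
clock: 29.85
tcp_pos: [0.5672, 0.2369, 0.0493]
ee_rot: [180.0, 0.0, -174.9]
wrist_force: [0.1, 0.3, -1.6]
grip_width: 0.158
```

```bash
python3 -c "
from h import *
w=cam('wrist');st();tpos();save(w,'w18')
"
```

```text
29.9 tcp [0.5668 0.2368 0.0493] rot [-1.8000e+02  3.0000e-02 -1.7487e+02] F [-1.4 -0.9 -1.8] grip 0.155 q [  41.   25.  -20.    0.  -44. -126.]
track x 0.1457 y 0.0009
```

View pics/w18.png

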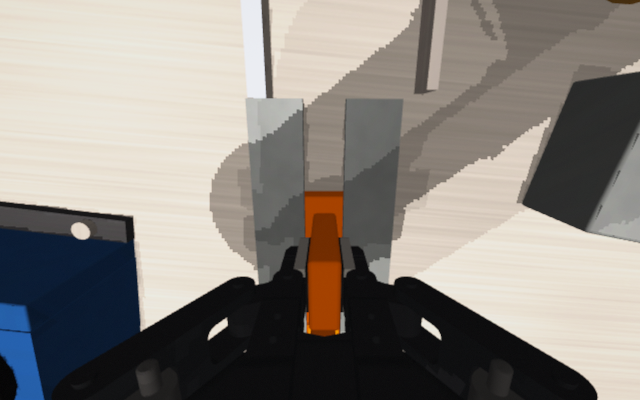

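move_arm(
  targets=[
    {"grip": -1,"offset": [-0.1,0,0],"rotation": [0,0,0]},
    {"grip": -1,"offset": [-0.2,0,0],"rotation": [0,0,0]},
    {"grip": -1,"offset": [-0.2,0,0],"rotation": [0,0,0]},
    {"grip": 1,"offset": [-0.2,0,0],"rotation": [0,0,0]},
    {"grip": 1,"offset": [-0.2,0,0],"rotation": [0,0,0]},
    {"grip": 1,"offset": [-0.2,0,0],"rotation": [0,0,0]},
    {"grip": 1,"offset": [-0.2,0,0],"rotation": [0,0,0]},
    {"grip": 1,"offset": [-0.2,0,0],"rotation": [0,0,0]},
    {"grip": 1,"offset": [-0.2,0,0],"rotation": [0,0,0]},
    {"grip": 1,"offset": [-0.2,0,0],"rotation": [0,0,0]},
  ],
)

```text
clock: 30.73
tcp_pos: [0.5721, 0.2374, 0.0496]
ee_rot: [180.0, 0.1, -174.9]
wrist_force: [0.3, -0.9, 0.2]
grip_width: 0.998
```

move_arm(
  targets=[
    {"grip": 1,"offset": [0,0,-1.2],"rotation": [0,0,0]},
    {"grip": 1,"offset": [0,0,-2.7],"rotation": [0,0,0]},
    {"grip": 1,"offset": [0,0,-4.2],"rotation": [0,0,0]},
    {"grip": 1,"offset": [0,0,-5.6],"rotation": [0,0,0]},
    {"grip": 1,"offset": [0,0,-6.0],"rotation": [0,0,0]},
    {"grip": 1,"offset": [0,0,-6.0],"rotation": [0,0,0]},
  ],
)

```text
clock: 31.23
tcp_pos: [0.5736, 0.2384, 0.2041]
ee_rot: [179.8, 0.4, -174.8]
wrist_force: [0.1, -0.6, -0.7]
grip_width: 1.001
```

```bash
python3 -c "
from h import *
w=cam('wrist');st();save(w,'w19');t=cam('top');k=keys(t)
"
```

```text
31.28 tcp [0.5726 0.2379 0.2015] rot [ 179.86    0.24 -174.86] F [-0.4  0.2 -1.5] grip 1.0 q [  41.   17.  -10.    0.  -63. -125.]
px 352.5 237.8 xy 0.4399 -0.123 size 51.7 50.1 ang -30.2
```

View pics/w19.png

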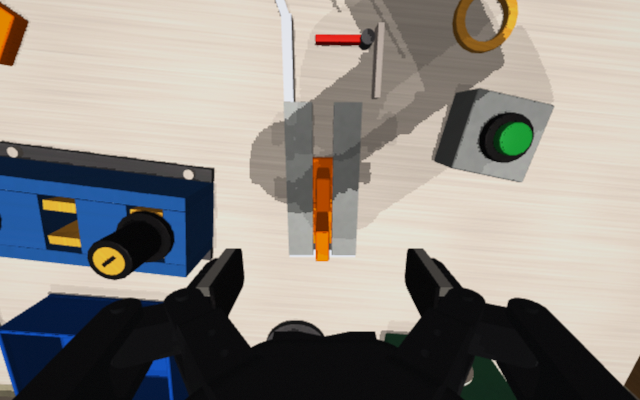

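```bash
python3 -c "
from h import *
go(.4407,-.1228,.20,149.6)
"
```

```text
off [6.512, -13.881, -0.033] rot [0.001, 0.001, 0.62] rows~ 9.2
```

move_arm(
  targets=[
    {"grip": 1,"offset": [6.51,-13.88,0],"rotation": [0,0,0.62]},
    {"grip": 1,"offset": [6.51,-13.88,0],"rotation": [0,0,0.62]},
    {"grip": 1,"offset": [6.51,-13.88,0],"rotation": [0,0,0.62]},
    {"grip": 1,"offset": [6.51,-13.88,0],"rotation": [0,0,0.62]},
    {"grip": 1,"offset": [6.51,-13.88,0],"rotation": [0,0,0.62]},
    {"grip": 1,"offset": [6.51,-13.88,0],"rotation": [0,0,0.62]},
    {"grip": 1,"offset": [6.51,-13.88,0],"rotation": [0,0,0.62]},
    {"grip": 1,"offset": [6.51,-13.88,0],"rotation": [0,0,0.62]},
    {"grip": 1,"offset": [6.51,-13.88,0],"rotation": [0,0,0.62]},
    {"grip": 1,"offset": [6.51,-13.88,0],"rotation": [0,0,0.62]},
    {"grip": 1,"offset": [6.51,-13.88,0],"rotation": [0,0,0.62]},
    {"grip": 1,"offset": [6.51,-13.88,0],"rotation": [0,0,0.62]},
  ],
)

```text
clock: 32.33
tcp_pos: [0.4402, -0.1234, 0.1984]
ee_rot: [-180.0, -0.0, 149.5]
wrist_force: [0.6, 0.6, -0.9]
grip_width: 1.0
```

```bash
python3 -c "
from h import *
w=cam('wrist');st();save(w,'w20');go(.4407,-.1228,.047,149.6)
"
```

```text
32.38 tcp [ 0.4407 -0.1228  0.1985] rot [-1.8000e+02 -2.0000e-02  1.4958e+02] F [0.3 0.2 0.5] grip 0.999 q [   9.    2.  -29.   -0.  -59. -130.]
off [-0.002, -0.001, 6.062] rot [-0.0, -0.0, -0.0] rows~ 3.6
```

View pics/w20.png

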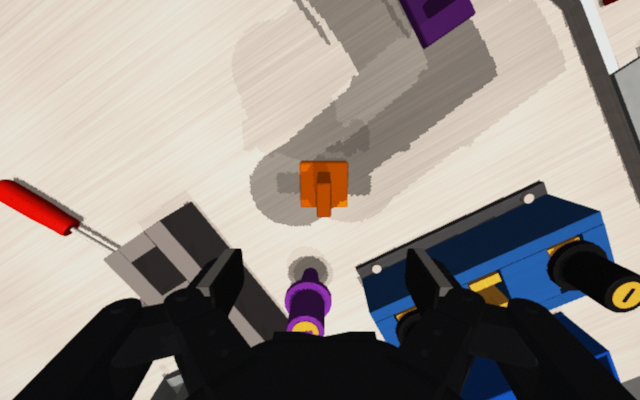

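move_arm(
  targets=[
    {"grip": 1,"offset": [0,0,1.5],"rotation": [0,0,0]},
    {"grip": 1,"offset": [0,0,3.0],"rotation": [0,0,0]},
    {"grip": 1,"offset": [0,0,4.5],"rotation": [0,0,0]},
    {"grip": 1,"offset": [0,0,5.6],"rotation": [0,0,0]},
    {"grip": 1,"offset": [0,0,6.06],"rotation": [0,0,0]},
    {"grip": 1,"offset": [0,0,6.06],"rotation": [0,0,0]},
    {"grip": 1,"offset": [0,0,6.06],"rotation": [0,0,0]},
  ],
)

```text
clock: 32.97
tcp_pos: [0.4411, -0.122, 0.0472]
ee_rot: [-179.9, -0.1, 149.7]
wrist_force: [-0.3, 0.0, -0.1]
grip_width: 0.998
```

move_arm(
  targets=[
    {"grip": -1,"offset": [0,0,0],"rotation": [0,0,0]},
    {"grip": -1,"offset": [0,0,0],"rotation": [0,0,0]},
    {"grip": -1,"offset": [0,0,0],"rotation": [0,0,0]},
    {"grip": -1,"offset": [0,0,0],"rotation": [0,0,0]},
    {"grip": -1,"offset": [0,0,0],"rotation": [0,0,0]},
    {"grip": -1,"offset": [0,0,0],"rotation": [0,0,0]},
    {"grip": -1,"offset": [0,0,0],"rotation": [0,0,0]},
    {"grip": -1,"offset": [0,0,0],"rotation": [0,0,0]},
    {"grip": -1,"offset": [0,0,0],"rotation": [0,0,0]},
    {"grip": -1,"offset": [0,0,0],"rotation": [0,0,0]},
  ],
)

```text
clock: 33.8
tcp_pos: [0.4411, -0.1229, 0.048]
ee_rot: [180.0, 0.0, 149.6]
wrist_force: [-0.8, -1.3, 4.3]
grip_width: 0.163
```

move_arm(
  targets=[
    {"grip": -1,"offset": [0,0,-1.0],"rotation": [0,0,0]},
    {"grip": -1,"offset": [0,0,-2.4],"rotation": [0,0,0]},
    {"grip": -1,"offset": [0,0,-3.8],"rotation": [0,0,0]},
    {"grip": -1,"offset": [0,0,-4.4],"rotation": [0,0,0]},
    {"grip": -1,"offset": [0,0,-4.4],"rotation": [0,0,0]},
    {"grip": -1,"offset": [0,0,-4.4],"rotation": [0,0,0]},
  ],
)

```text
clock: 34.3
tcp_pos: [0.4412, -0.1227, 0.1583]
ee_rot: [179.9, 0.1, 149.6]
wrist_force: [-0.4, -0.0, -2.4]
grip_width: 0.16
```

```bash
python3 -c "
from h import *
w=cam('wrist');st();save(w,'w21')
go(.455,.05,.157,165);go(.44,.13,.157,175);tgo(-.052,.157)
"
```

```text
34.35 tcp [ 0.4404 -0.1227  0.1572] rot [1.7995e+02 1.0000e-02 1.4960e+02] F [ 0.1 -0.7 -1.9] grip 0.156 q [   9.    4.  -33.   -0.  -53. -130.]
off [2.994, 6.255, 0.013] rot [0.001, 0.0, -0.269] rows~ 4.2
off [5.131, 8.711, 0.015] rot [0.001, 0.0, -0.443] rows~ 6.1
[0.36990586 0.2182775 ]
off [9.337, 10.338, 0.016] rot [0.001, 0.0, -0.62] rows~ 8.4
```

View pics/w21.png

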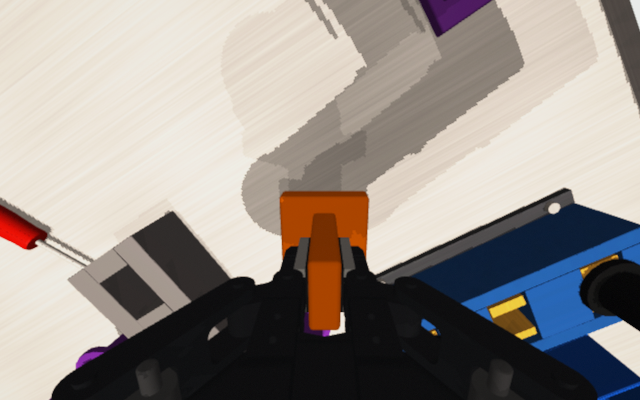

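move_arm(
  targets=[
    {"grip": -1,"offset": [0.3,0.7,0],"rotation": [0,0,-0.04]},
    {"grip": -1,"offset": [0.9,1.9,0],"rotation": [0,0,-0.09]},
    {"grip": -1,"offset": [1.5,3.1,0],"rotation": [0,0,-0.15]},
    {"grip": -1,"offset": [2.1,4.4,0],"rotation": [0,0,-0.2]},
    {"grip": -1,"offset": [2.7,5.6,0],"rotation": [0,0,-0.25]},
    {"grip": -1,"offset": [3.4,6.8,0],"rotation": [0,0,-0.31]},
    {"grip": -1,"offset": [4.2,7.7,0],"rotation": [0,0,-0.37]},
    {"grip": -1,"offset": [5.1,8.6,0],"rotation": [0,0,-0.44]},
    {"grip": -1,"offset": [6.2,9.1,0],"rotation": [0,0,-0.5]},
    {"grip": -1,"offset": [7.4,9.6,0],"rotation": [0,0,-0.56]},
    {"grip": -1,"offset": [8.6,10.05,0],"rotation": [0,0,-0.62]},
    {"grip": -1,"offset": [9.34,10.34,0],"rotation": [0,0,-0.62]},
  ],
)

```text
clock: 35.35
tcp_pos: [0.3681, 0.219, 0.1561]
ee_rot: [-179.9, -0.1, -174.6]
wrist_force: [0.4, -0.5, -1.0]
grip_width: 0.159
```

move_arm(
  targets=[
    {"grip": -1,"offset": [0,0,0],"rotation": [0,0,0]},
    {"grip": -1,"offset": [0,0,0],"rotation": [0,0,0]},
    {"grip": -1,"offset": [0,0,0],"rotation": [0,0,0]},
  ],
)

```text
clock: 35.6
tcp_pos: [0.3699, 0.2176, 0.1567]
ee_rot: [-179.9, -0.0, -174.8]
wrist_force: [0.0, -0.4, -2.1]
grip_width: 0.157
```

```bash
python3 -c "
from h import *
w=cam('wrist');st();tpos();tgo(-.052,.0493)
"
```

```text
35.65 tcp [0.3702 0.2175 0.1569] rot [-1.7992e+02 -2.0000e-02 -1.7488e+02] F [ 0.  -1.2 -0.7] grip 0.155 q [  57.    1.  -36.    0.  -53. -142.]
track x -0.0518 y -0.0008
[0.36990586 0.2182775 ]
off [0.005, 0.04, 4.304] rot [-0.001, -0.0, 0.0] rows~ 2.6
```

move_arm(
  targets=[
    {"grip": -1,"offset": [0,0.03,1.2],"rotation": [0,0,0]},
    {"grip": -1,"offset": [0,0.03,2.4],"rotation": [0,0,0]},
    {"grip": -1,"offset": [0,0.03,3.4],"rotation": [0,0,0]},
    {"grip": -1,"offset": [0,0.03,4.0],"rotation": [0,0,0]},
    {"grip": -1,"offset": [0,0.03,4.32],"rotation": [0,0,0]},
    {"grip": -1,"offset": [0,0.03,4.32],"rotation": [0,0,0]},
    {"grip": -1,"offset": [0,0.03,4.32],"rotation": [0,0,0]},
  ],
)

```text
clock: 36.23
tcp_pos: [0.3707, 0.2183, 0.0495]
ee_rot: [-180.0, 0.0, -174.9]
wrist_force: [-0.4, 0.2, -0.6]
grip_width: 0.16
```

```bash
python3 -c "
from h import *
w=cam('wrist');st();tpos();tgo(.094,.0493)
"
```

```text
36.28 tcp [0.3708 0.2187 0.0499] rot [ 1.8000e+02  6.0000e-02 -1.7492e+02] F [ 0.2 -0.1 -0.6] grip 0.162 q [  57.   11.  -43.    0.  -36. -142.]
track x -0.0511 y 0.0004
[0.51532786 0.23125606]
off [-5.802, -0.013, 0.03] rot [0.0, 0.001, -0.0] rows~ 3.5
```

move_arm(
  targets=[
    {"grip": -1,"offset": [-0.3,0,0.02],"rotation": [0,0,0]},
    {"grip": -1,"offset": [-0.8,0,0.02],"rotation": [0,0,0]},
    {"grip": -1,"offset": [-1.3,0,0.02],"rotation": [0,0,0]},
    {"grip": -1,"offset": [-1.8,0,0.02],"rotation": [0,0,0]},
    {"grip": -1,"offset": [-2.3,0,0.02],"rotation": [0,0,0]},
    {"grip": -1,"offset": [-2.8,0,0.02],"rotation": [0,0,0]},
    {"grip": -1,"offset": [-3.3,0,0.02],"rotation": [0,0,0]},
    {"grip": -1,"offset": [-3.8,0,0.02],"rotation": [0,0,0]},
    {"grip": -1,"offset": [-4.3,0,0.02],"rotation": [0,0,0]},
    {"grip": -1,"offset": [-4.8,0,0.02],"rotation": [0,0,0]},
    {"grip": -1,"offset": [-5.2,0,0.02],"rotation": [0,0,0]},
    {"grip": -1,"offset": [-5.5,0,0.02],"rotation": [0,0,0]},
  ],
)

```text
clock: 37.28
tcp_pos: [0.5096, 0.2316, 0.0495]
ee_rot: [180.0, 0.1, -174.9]
wrist_force: [-0.5, -0.4, -0.7]
grip_width: 0.157
```

move_arm(
  targets=[
    {"grip": -1,"offset": [-0.15,0,0],"rotation": [0,0,0]},
    {"grip": -1,"offset": [-0.25,0,0],"rotation": [0,0,0]},
    {"grip": -1,"offset": [-0.25,0,0],"rotation": [0,0,0]},
  ],
)

```text
clock: 37.53
tcp_pos: [0.514, 0.2321, 0.0495]
ee_rot: [180.0, 0.1, -174.9]
wrist_force: [-1.0, 0.5, -1.8]
grip_width: 0.16
```

```bash
python3 -c "
from h import *
w=cam('wrist');st();tpos();save(w,'w22')
"
```

```text
37.58 tcp [0.5135 0.232  0.0495] rot [ 1.7998e+02  7.0000e-02 -1.7486e+02] F [-1.1  0.1 -1.7] grip 0.156 q [  44.   22.  -27.    0.  -42. -129.]
track x 0.0923 y 0.0009
```

View pics/w22.png

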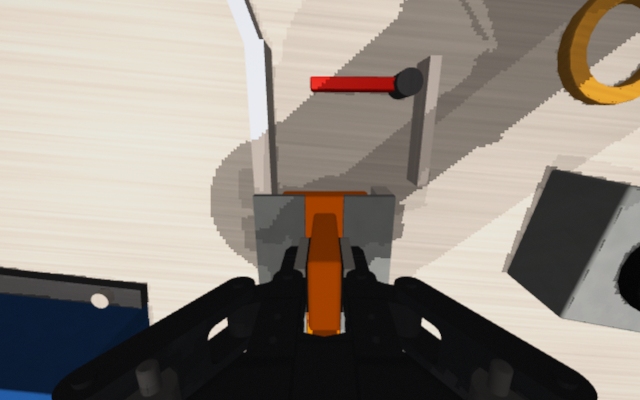

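The gate is shut. I'll nudge the sled in slightly further, release it and lift.

move_arm(
  targets=[
    {"grip": -1,"offset": [-0.1,0,0],"rotation": [0,0,0]},
    {"grip": -1,"offset": [-0.2,0,0],"rotation": [0,0,0]},
    {"grip": -1,"offset": [-0.2,0,0],"rotation": [0,0,0]},
    {"grip": 1,"offset": [-0.2,0,0],"rotation": [0,0,0]},
    {"grip": 1,"offset": [-0.2,0,0],"rotation": [0,0,0]},
    {"grip": 1,"offset": [-0.2,0,0],"rotation": [0,0,0]},
    {"grip": 1,"offset": [-0.2,0,0],"rotation": [0,0,0]},
    {"grip": 1,"offset": [-0.2,0,0],"rotation": [0,0,0]},
    {"grip": 1,"offset": [-0.2,0,0],"rotation": [0,0,0]},
    {"grip": 1,"offset": [-0.2,0,0],"rotation": [0,0,0]},
  ],
)

```text
clock: 38.42
tcp_pos: [0.5185, 0.2324, 0.0495]
ee_rot: [180.0, 0.1, -174.9]
wrist_force: [1.2, -0.4, -0.0]
grip_width: 1.003
```

move_arm(
  targets=[
    {"grip": 1,"offset": [0,0,-1.2],"rotation": [0,0,0]},
    {"grip": 1,"offset": [0,0,-2.7],"rotation": [0,0,0]},
    {"grip": 1,"offset": [0,0,-4.2],"rotation": [0,0,0]},
    {"grip": 1,"offset": [0,0,-5.6],"rotation": [0,0,0]},
    {"grip": 1,"offset": [0,0,-6.0],"rotation": [0,0,0]},
    {"grip": 1,"offset": [0,0,-6.0],"rotation": [0,0,0]},
    {"grip": -1,"offset": [0,0,-6.0],"rotation": [0,0,0]},
    {"grip": -1,"offset": [0,0,-6.0],"rotation": [0,0,0]},
  ],
)

```text
clock: 39.08
tcp_pos: [0.5177, 0.232, 0.1985]
ee_rot: [-180.0, -0.0, -174.9]
wrist_force: [1.3, -0.6, -0.3]
grip_width: 0.747
```

```bash
python3 -c "
from h import *
w=cam('wrist');st();save(w,'w23');t=cam('top');s=cam('side');save(t,'t23',(120,130,420,280),2.6);save(s,'s23',(200,100,400,350),2.4)
b=max([b for b in blobs(mask(w,(45,100,60),(75,255,255)),100)],key=lambda b:cv2.contourArea(b) if cv2.boundingRect(b)[1]<250 else 0)
(x,y),rad=cv2.minEnclosingCircle(b);print(x,y,rad,plane(w,(x,y),.070))
"
```

```text
39.13 tcp [0.5177 0.2319 0.1982] rot [-1.7995e+02 -5.0000e-02 -1.7487e+02] F [ 0.2 -0.1  0. ] grip 0.662 q [  44.   12.  -17.    0.  -61. -129.]
509.4473571777344 198.5263214111328 17.16044807434082 [0.50351128 0.41240415 0.07      ]
```

View pics/w23.png

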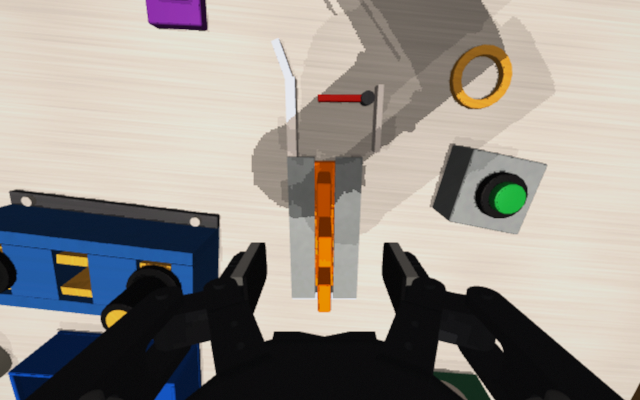

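View pics/t23.png

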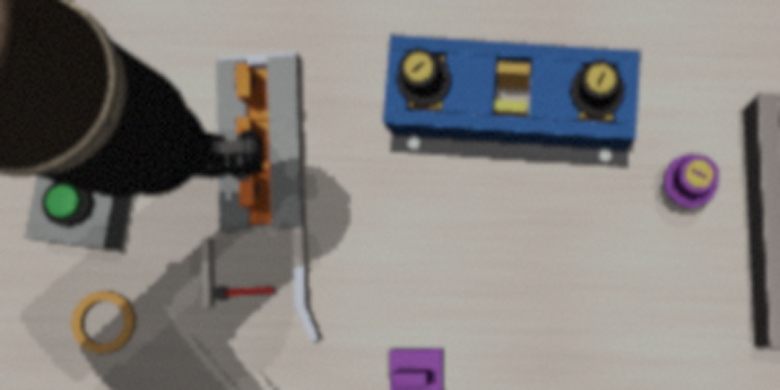

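View pics/s23.png

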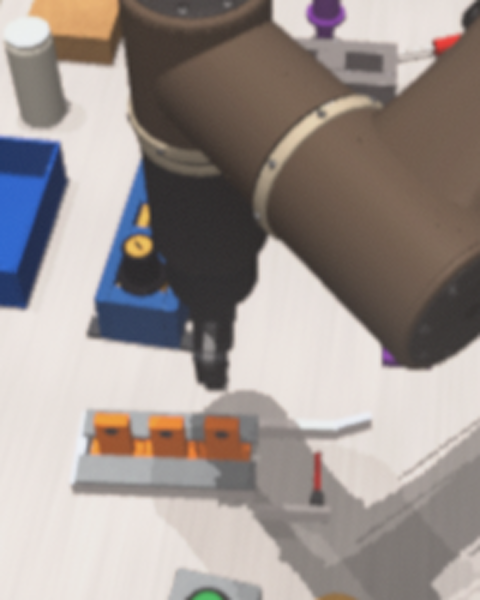

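```bash
python3 -c "
from h import *
t=cam('top');s=cam('side')
print(tri(t,(280.6,155.2),s,(257.5,202)),tri(t,(350.6,159.6),s,(272.2,153.9)),'tray ref .123',tri(t,(435,211.2),s,(324.6,110.4)),tri(t,(437,244.6),s,(351.7,111.9)))
w=cam('wrist');st();go(.5030,.4125,.13,-175)
"
```

```text
(array([0.62972219, 0.06328626, 0.13075627]), np.float64(0.0002014046004748781)) (array([ 0.6233906 , -0.10643624,  0.13134608]), np.float64(0.0007906170759154008)) tray ref .123 (array([ 0.50339727, -0.31089599,  0.12550048]), np.float64(0.0002822088013437491)) (array([ 0.42342145, -0.31460226,  0.12561135]), np.float64(0.0007138024363035334))
39.38 tcp [0.5181 0.2322 0.1987] rot [-1.7995e+02 -1.0000e-02 -1.7485e+02] F [ 0.   0.8 -0.2] grip 0.202 q [  44.   12.  -17.    0.  -61. -129.]
off [-0.045, 7.241, 2.741] rot [-0.001, -0.0, 0.003] rows~ 4.6
```

Triangulating the cap heights, with the tray reference bias removed, gives 128.2 and 128.7 mm against 128 mm when home, so both locks are seated. All three sleds are in and the gate is shut. Next is the start button.

move_arm(
  targets=[
    {"grip": -1,"offset": [-0.05,1.5,0],"rotation": [0,0,0]},
    {"grip": -1,"offset": [-0.05,3.0,0],"rotation": [0,0,0]},
    {"grip": -1,"offset": [-0.05,4.5,0],"rotation": [0,0,0]},
    {"grip": -1,"offset": [-0.05,6.0,0],"rotation": [0,0,0]},
    {"grip": -1,"offset": [-0.05,7.24,0],"rotation": [0,0,0]},
    {"grip": -1,"offset": [-0.05,7.24,1.5],"rotation": [0,0,0]},
    {"grip": -1,"offset": [-0.05,7.24,2.7],"rotation": [0,0,0]},
    {"grip": -1,"offset": [-0.05,7.24,3.6],"rotation": [0,0,0]},
    {"grip": -1,"offset": [-0.05,7.24,3.6],"rotation": [0,0,0]},
    {"grip": -1,"offset": [-0.05,7.24,3.6],"rotation": [0,0,0]},
  ],
)

```text
clock: 40.22
tcp_pos: [0.5031, 0.4121, 0.1083]
ee_rot: [-179.8, -0.1, -174.8]
wrist_force: [-0.1, -0.1, 0.2]
grip_width: -0.003
```

```bash
python3 -c "
from h import *
w=cam('wrist');st();save(w,'w24');save(cam('side'),'s24',(220,250,420,400),4);go(.5030,.4125,.081,-175)
"
```

```text
40.27 tcp [0.5039 0.413  0.1101] rot [-1.7998e+02  8.0000e-02 -1.7483e+02] F [0.5 1.  0.7] grip -0.001 q [  57.   24.  -12.    0.  -54. -141.]
off [0.059, -0.033, 1.205] rot [0.001, 0.003, 0.003] rows~ 0.7
```

View pics/w24.png

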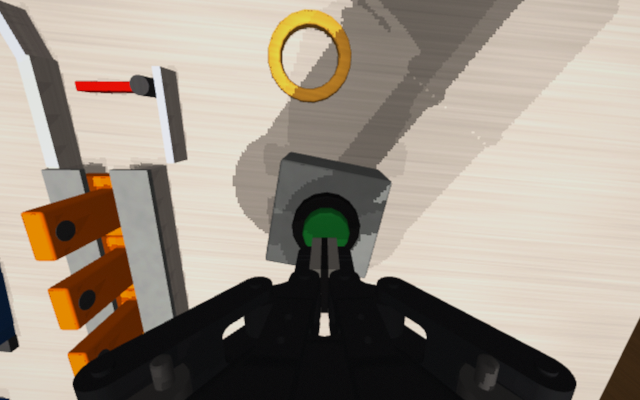

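View pics/s24.png

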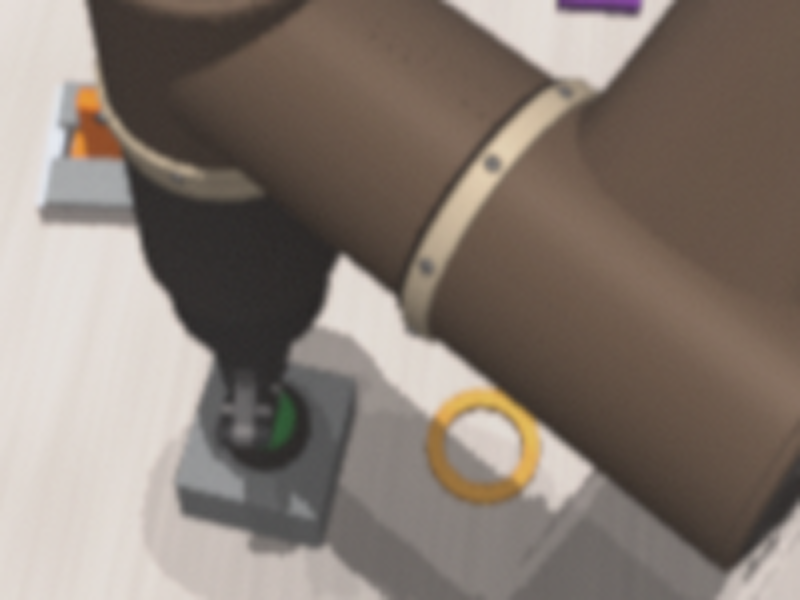

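move_arm(
  targets=[
    {"grip": -1,"offset": [0.05,0,0.5],"rotation": [0,0,0]},
    {"grip": -1,"offset": [0.05,0,0.9],"rotation": [0,0,0]},
    {"grip": -1,"offset": [0.05,0,1.1],"rotation": [0,0,0]},
    {"grip": -1,"offset": [0.05,0,1.25],"rotation": [0,0,0]},
    {"grip": -1,"offset": [0.05,0,1.35],"rotation": [0,0,0]},
    {"grip": -1,"offset": [0.05,0,1.35],"rotation": [0,0,0]},
    {"grip": -1,"offset": [0.05,0,1.35],"rotation": [0,0,0]},
  ],
)

```text
clock: 40.9
tcp_pos: [0.5024, 0.4128, 0.0771]
ee_rot: [180.0, 0.1, -174.8]
wrist_force: [-2.7, -1.6, 7.0]
grip_width: 0.001
```

move_arm(
  targets=[
    {"grip": -1,"offset": [0,0,0.06],"rotation": [0,0,0]},
    {"grip": -1,"offset": [0,0,0.12],"rotation": [0,0,0]},
    {"grip": -1,"offset": [0,0,0.12],"rotation": [0,0,0]},
  ],
)

```text
clock: 41.15
tcp_pos: [0.5025, 0.4129, 0.0768]
ee_rot: [179.9, 0.2, -174.8]
wrist_force: [-9.8, -5.4, 24.9]
grip_width: -0.002
```

move_arm(
  targets=[
    {"grip": -1,"offset": [0,0,-0.4],"rotation": [0,0,0]},
    {"grip": -1,"offset": [0,0,-1.5],"rotation": [0,0,0]},
    {"grip": -1,"offset": [0,0,-3.0],"rotation": [0,0,0]},
    {"grip": -1,"offset": [0,0,-4.5],"rotation": [0,0,0]},
    {"grip": -1,"offset": [0,0,-6.0],"rotation": [0,0,0]},
    {"grip": -1,"offset": [0,0,-6.0],"rotation": [0,0,0]},
    {"grip": -1,"offset": [0,0,-6.0],"rotation": [0,0,0]},
  ],
)

```text
clock: 41.73
tcp_pos: [0.5031, 0.4137, 0.2264]
ee_rot: [179.7, 0.3, -174.9]
wrist_force: [-0.6, 0.2, -0.2]
grip_width: -0.003
```

```bash
python3 -c "
from h import *
w=cam('wrist');st();save(w,'w25');save(cam('top'),'t25')
"
```

```text
41.78 tcp [0.5023 0.4129 0.2241] rot [ 1.7987e+02  1.5000e-01 -1.7487e+02] F [-0.  -0.  -1.2] grip -0.001 q [  57.   19.   -4.    0.  -67. -141.]
```

View pics/w25.png

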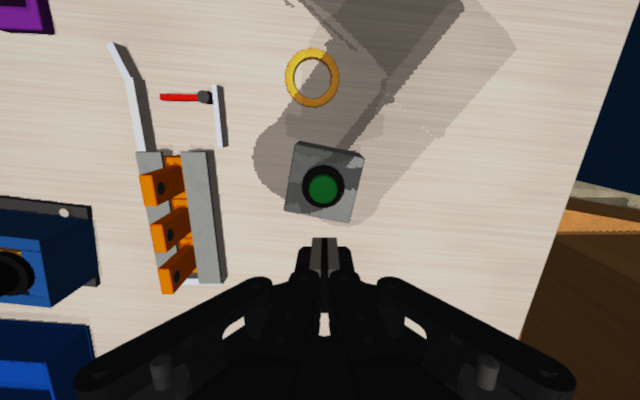

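View pics/t25.png

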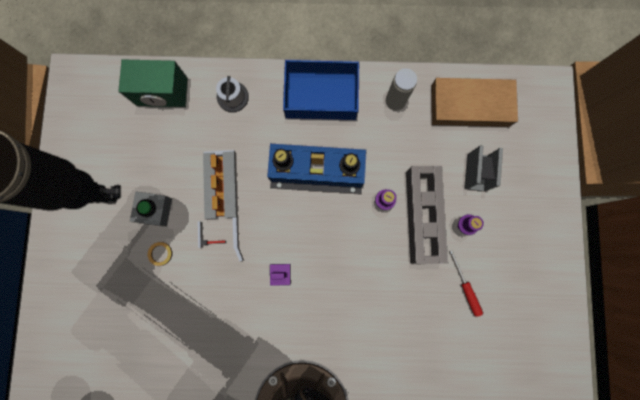

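The final views show the locks at (282,157) and (350,161), three sleds in the track, and the gate shut. The ring at (160,253), the rejector and the purple look-alikes haven't moved. I'm handing the job in.

```bash
python3 -c "
from h import *
print(r.finish_job())"
```

```text
the job is handed in; nothing more can be done
None
```

The lock tester is loaded and the start button pressed, and I handed the job in at about 42 s of the 210 s allowed. No verdict was reported.

- **Locks:** Only two black locks were there. I pressed them into the two outer sockets with 36–38 N, until they stopped moving down. The cap heights measured afterwards put both flanges home on the block, within 1 mm.
- **Key sleds:** All three orange sleds are in the track in line. The middle one was knocked aside during the run, so I measured it again before picking it up. In the last pictures the red gate is shut behind them.
- **Start button:** I pressed it last, after everything was released. It went about 6 mm to its stop, the force rose to 25 N, and I lifted clear with the robot touching nothing.
- **Left alone:** The brass ring, the coin rejector and the purple look-alikes stand where they were.

No check failed. The raw cap heights of the locks read about 3 mm high, as did the same measurement on the locks while still in the tray, so I took that off as a camera bias.

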